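# Lay a sheet bracket down in its drilling jig and lock it

### The job

Load the drilling jig with the fingertips alone, pushing only and picking nothing up: tip the standing black bracket over onto its back towards the end stop, holding it back by its foot as it goes down so that it lands gently instead of falling. Then push it along the bed until its top edge is hard against the end stop, and swing the red cam lever all the way round so that the cam holds the bracket tight against the side fence. Leave the tools and tins round about where they are.

Things in the scene. Friction and masses are not known exactly. Their poses are not given: they have to be found in the camera images.
- jig: Plywood drilling jig fixed to the bench, 18 mm thick, covering jig x -92..111, y -120..80 mm. Origin: on the worktop under the place where the heel (bend) of a fully seated bracket comes to lie. z up; x = the way the bracket is tipped, to the end stop (roughly away from the robot); y = to the side fence (roughly to the robot's left). The red cam lever is on the right.
- stop_face (a point): Working face of the end stop at bed level, jig (87, 0, 18) mm, with the jig's axes; the face looks along the jig's -x. The stop is a dark wooden bar across the bed, 22 mm thick, 16 mm high above the bed, jig y -50..62 mm.
- fence_face (a point): Working face of the side fence at bed level, jig (45, 60, 18) mm; the face looks along the jig's -y. The fence is a dark wooden bar along the bed, 18 mm thick, 16 mm high above the bed, jig x -66..82 mm.
- bracket: Black L of 3 mm sheet steel, about 0.32 kg, 120 mm wide, standing on its foot on the bed. Origin: centre of the foot's underside. Foot plate: bracket x -28..27 mm. Upright plate: 87 mm high on the foot's +x edge, the side towards the end stop. z along the upright, y along the width. It starts 8 to 18 mm short of seated and 3 to 6 mm from the side fence. Friction on the bed about 0.6.
- bracket_heel (a point): Middle of the bracket's bend on the outside, bracket (27, 0, 0) mm: the edge that it tips over. The centre of mass is 11 mm behind this and 28 mm up, so past about 22 degrees of tilt it falls by itself unless held. A finger let down into the L, between upright and foot, can push the upright over and then hold back the rising foot.
- bracket_top (a point): Middle of the upright's top edge on its outer face, bracket (27, 0, 87) mm. When seated it lies on the bed at the end stop's face, at the point stop_face.
- cam_pivot (a point): Axis of the cam at bed level, jig (45, -86, 18) mm; a bolt head there reaches 29 mm above the bed.
- cam_lever_tip (a point): End of the red cam lever, 62 mm from the axis, at half the lever's height. The lever is a bar 13 mm wide, 12 to 22 mm above the bed, ending in a round boss of 17 mm diameter, 11 to 23 mm above the bed.
- cam: The cam: a black eccentric disc under the red lever, 36 mm diameter, its top 13 mm above the bed, its centre 9 mm off the cam axis. It turns with the lever and, locked, presses on the bracket's edge. Origin on the cam axis at bed level; its yaw falls as the joint grows.
- cam_turn (a joint): Turn of cam and lever about the upright cam axis, rad. 0 = open, lever at -40 degrees in the jig frame (between jig +x and -y). It grows clockwise seen from above, past the jig's -y, to 1.75 = locked, lever at -140 degrees. It stays where it is left. It starts at 0 to 0.2 and turns at about 0.06 N m, with some 5 N more at the lever's end once the cam bears on the bracket.
- spray_can: Orange and black spray can, 56 mm diameter, 132 mm high, to be left alone.
- grease_tub: Black tub with a red lid, 66 mm diameter, 79 mm high, to be left alone.
- insul_tape: Roll of yellow tape, 58 mm diameter, 18 mm high, to be left alone.
- screwdriver: Red-handled screwdriver, 200 mm long, to be left alone.
- marker_pen: White marker pen with a black cap, 134 mm long, to be left alone.

How it is judged:
By the outcome, as a careful person would: the job done as asked, in the order asked, and still so for the second after the job is handed in, with the robot touching nothing.
It also fails if it takes over 61 s, if anything falls off the work surface, if the arm or the gripper's body presses on something with over 40 N, if the wrist force passes 120 N, or if a joint passes its speed limit or range.

### The arm

A 6-joint arm with a two-finger parallel gripper is mounted at the origin on a cart in front of the work surface, level with it; the furniture and walls round the work are solid. World frame = base frame: x ahead of the robot, y to its left, z up, the work surface at z = 0. Lengths are in m, angles in rad, forces in N, time in s.
With the tool pointing down it reaches from about 0.3 to 0.875 m from the base axis. Payload 6.4 kg.
Tool frame: the origin (TCP) lies at the very end of the fingers, on their centre line; the grasp point (between the pads) lies 19 mm behind it (grip_depth is the distance from the TCP to the grasp point, in m); z points along the fingers, y is the direction in which the jaws open and shut (so a half turn about z gives the same grasp; the last joint's range is limited). The gripper opens to 85 mm and grips with 20 to 120 N. Pads are 22 mm wide; open, the fingers measure 114 mm over their backs; the gripper's body (76 mm by 85 mm) begins 54 mm behind the grasp point. The pads swing forward as they close: fully open they stand 13 mm farther back than shut.
Start: joints at [1.135, 0.181, 1.607, -0, 1.354, -0.206], TCP at [0.131, 0.56, 0.231] pointing down, gripper open.
Joint ranges: [-2.99, 2.99], [-0.89, 2.07], [0.3, 2.58], [-1.14, 4.28], [0, 2.63], [-3.12, 3.12]. Speed limits (rad/s): [2.57, 2.57, 3.01, 3.14, 3.14, 3.14].

### API

Orientations are given as a 3x3 rotation matrix whose columns are the frame's x, y, z axes.
In Python, from workcell import observe, read_camera, finish_job, grip_depth gives the robot as it stands.
- The arm moves only by the tool carry_out, never from a script. Its argument "series" is text: rows parted by semicolons, each of 7 numbers parted by spaces: the closure, from -1 (fully open) to 1 (shut), then the shift along the tool's x, y, z in cm, then the turn, a rotation vector about the tool's x, y, z in degrees. In form: gripper tx ty tz wx wy wz; .... A call has 1 to 5 rows; each row shifts and turns the commanded pose from where the row before left it, along the tool's axes as they then stand; what a row does not reach is not made up. A row lasts 1/8 s, in which the tool goes at most 62.5 mm and 10.7 degrees, less where a joint would pass 70% of its speed; a pose out of reach is approached as far as the arm can. A call is refused whole if a number of a shift passes 6.25 or a number of a turn 10.7, either way. A call with a gripper value outside its range is refused whole. The fingers move at their own pace and stop on an object; the grip force is fixed at half the most. Time passes only in rows, so rows that do not move let the fingers close. It gives the time, the measured TCP pose, the force and the opening at its end, in the units of the state.
- observe(): the state, without advancing time (a new reading comes with each control period).
- read_camera(name): name is "scene" or "top" or "wrist"; returns a dict with "image" (420x560x3 uint8, red, green, blue), "fx", "fy", "cx", "cy" (pixels), "xyz" and "rotation" of the camera in the world. Camera axes: x right, y down, z forward; pixel columns grow to the right and rows downward; lengths in m; the calibration is good to about 2 mm. A picture is of the moment at which its call begins. There is no depth.
- finish_job(): hands the job in, once; it reports no verdict.
The state is a dict: "t": time; "joint_positions": joint angles; "qd": joint speeds; "joint_torque": joint torques, N m; "tcp_pos": TCP position; "tcp_rot": TCP orientation; "force": force on the tool from outside, world axes, zero at the start; "wrist_torque": the same for the moment, N m; "width": finger opening in m.
Only numpy, scipy, OpenCV 4.12 (cv2) and the standard library are available. Lean on these libraries where they do the work, as an engineer would, in place of code of your own. Each camera call takes 0.05 s, during which the arm holds its last target.

## Working session

There is one attempt and no reset: what is moved stays moved. The work goes in short steps, Python scripts to look and compute and a tool call to move; the robot and the scene stay as the last step left them, time stands still between calls to the robot, and variables do not carry over. Pictures are saved under pics/ and viewed, and the job is handed in when it is done.

Besides the shell and the picture viewer there is one more tool, called after "Call:" as name(argument=value, ...), one argument or row to a line, values as JSON. carry_out: Moves the arm, as the interface text tells. Its arguments: {"type":"object","properties":{"series":{"type":"string"}},"required":["series"]}

```bash
ls; mkdir -p pics; cat > h.py <<'E'
import numpy as np,cv2
from workcell import observe, read_camera, finish_job, grip_depth
def shot(n,f):
    c=read_camera(n); cv2.imwrite('pics/'+f+'.png',cv2.cvtColor(c['image'],cv2.COLOR_RGB2BGR))
    np.savez('pics/'+f+'.npz',**{k:np.array(v) for k,v in c.items()}); return c
def ld(f): return dict(np.load('pics/'+f+'.npz'))
def crop(f,x0,y0,x1,y1,s):
    i=cv2.imread('pics/'+f+'.png')[y0:y1,x0:x1]; i=cv2.resize(i,None,fx=s,fy=s,interpolation=cv2.INTER_CUBIC)
    cv2.imwrite('pics/'+f+'_c%d_%d.png'%(x0,y0),i)
def proj(c,P):
    P=np.atleast_2d(P); q=(P-c['xyz'])@c['rotation']; return np.c_[c['fx']*q[:,0]/q[:,2]+c['cx'],c['fy']*q[:,1]/q[:,2]+c['cy']]
def ray(c,uv,z):
    d=c['rotation']@np.array([(uv[0]-c['cx'])/c['fx'],(uv[1]-c['cy'])/c['fy'],1]); return c['xyz']+d*(z-c['xyz'][2])/d[2]
E
python3 - <<'E'
from h import *
s=observe(); print({k:np.round(v,4) for k,v in s.items()},grip_depth)
for n in('scene','top','wrist'):
    c=shot(n,n+'0'); print(n,c['fx'],c['xyz'],np.round(c['rotation'],3).tolist())
E
```

```text
pics
{'t': np.float64(0.0), 'joint_positions': array([ 1.1347,  0.1816,  1.608 ,  0.    ,  1.3538, -0.2063]), 'qd': array([ 0.0004,  0.0004, -0.0005, -0.0008,  0.0018, -0.0003]), 'joint_torque': array([-4.00000e-04, -4.44865e+01, -3.51334e+01, -2.00000e-04,
        9.00000e-03, -0.00000e+00]), 'tcp_pos': array([0.1307, 0.5594, 0.2304]), 'tcp_rot': array([[-9.737e-01,  2.278e-01, -7.000e-04],
       [ 2.278e-01,  9.737e-01, -1.600e-03],
       [ 4.000e-04, -1.700e-03, -1.000e+00]]), 'force': array([-0.0243,  0.2545, -0.7414]), 'wrist_torque': array([-0.0079,  0.0276,  0.0495]), 'width': np.float64(0.0858)} 0.0187
scene 449.8191394629216 [-0.42243445 -0.61685116  0.79930482] [[0.548, -0.456, 0.701], [-0.836, -0.316, 0.448], [0.018, -0.832, -0.555]]
top 493.07943995413416 [ 0.37253988 -0.0308121   1.41493454] [[0.024, -0.997, 0.072], [-1.0, -0.025, -0.004], [0.006, -0.072, -0.997]]
wrist 371.759588393946 [0.05842368 0.57742472 0.3737364 ] [[0.228, 0.932, 0.283], [0.974, -0.217, -0.068], [-0.002, 0.291, -0.957]]
```

View pics/scene0.png

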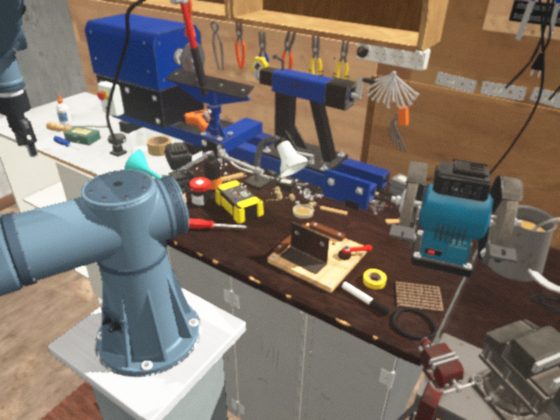

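View pics/top0.png

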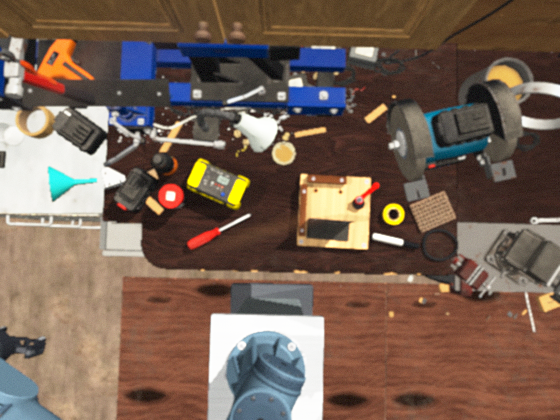

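View pics/wrist0.png

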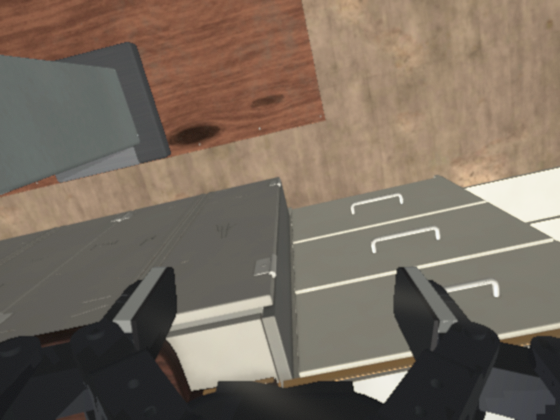

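```bash
python3 - <<'E'
from h import *
crop('top0',280,160,420,260,5.6); crop('scene0',255,205,395,305,5.6)
E
```

```text
(no output)
```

View pics/top0_c280_160.png

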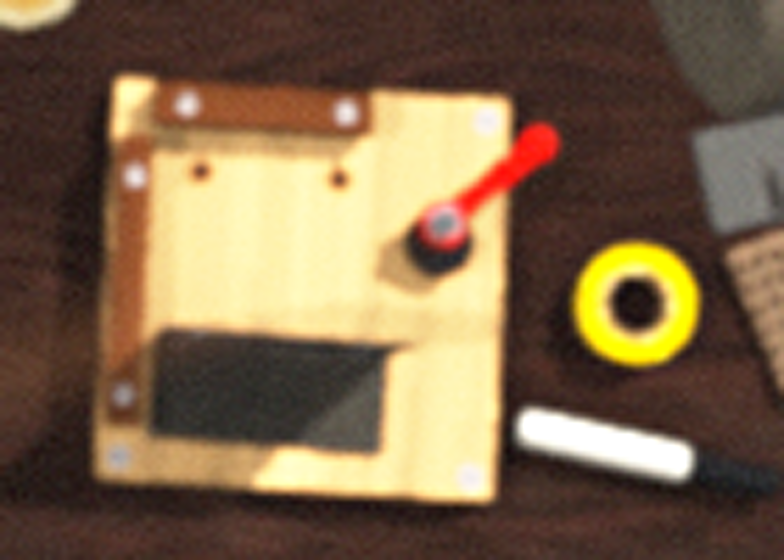

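View pics/scene0_c255_205.png

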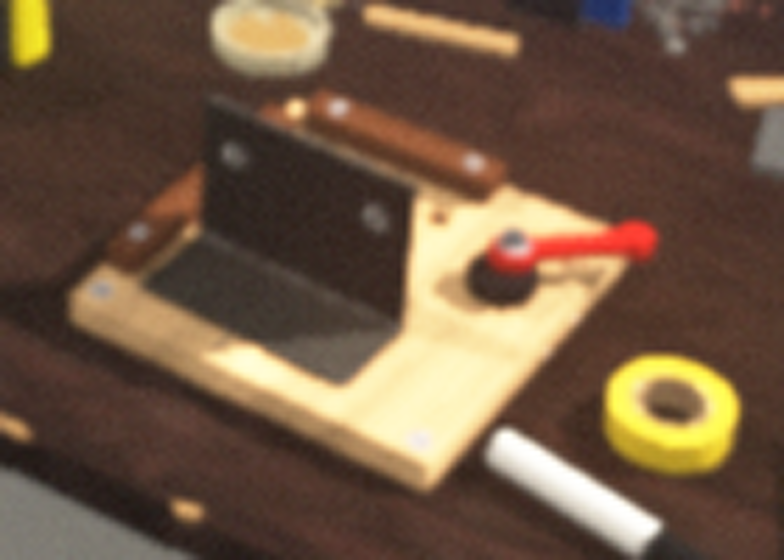

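```bash
cat > fit.py <<'E'
from h import *
from scipy.optimize import least_squares
T=ld('top0');S=ld('scene0')
def u(lst,x0,y0): return [(np.array(p)/1e3,np.array([a/5.6+x0-.4,b/5.6+y0-.4])) for p,a,b in lst]
t=u([((111,80,18),115,77),((111,-120,18),512,96),((-92,80,18),95,480),((-92,-120,18),495,500),((45,-86,47),443,222),((87,62,34),155,122),((87,-50,34),368,134)],280,160)
s=u([((-92,-120,18),430,472),((-92,80,18),72,298),((111,-120,18),634,258),((45,-86,47),516,242),((87,-50,34),492,192),((109,-50,34),508,162)],255,205)
def X(p,P,z0=0): c,s_=np.cos(p[2]),np.sin(p[2]); return np.array([p[0]+c*P[0]-s_*P[1],p[1]+s_*P[0]+c*P[1],P[2]+z0])
def fit(t,s,z0,p0):
    def f(p): return np.concatenate([(proj(c,X(p,P,z0))[0]-uv) for c,l in((T,t),(S,s)) for P,uv in l])
    r=least_squares(f,p0); print(np.round(r.x,4),np.degrees(r.x[2])); print(np.round(r.fun.reshape(-1,2),1).tolist()); return r.x
J=fit(t,s,0,[.44,-.15,0])
Jt=fit(t,[],0,[.44,-.15,0]);Js=fit([],s,0,[.44,-.15,0])
bt=u([((27,60,87),160,328),((27,-60,87),398,347),((-28,60,3),150,435),((-28,-60,3),380,450)],280,160)
bs=u([((27,60,87),208,97),((27,-60,87),412,187),((27,-60,0),402,324),((-28,60,3),145,288),((-28,-60,3),342,382)],255,205)
for a,b,j in((bt,bs,J),(bt,[],Jt),([],bs,Js)):
    B=fit(a,b,.018,[.4,-.12,0]); c,s_=np.cos(j[2]),np.sin(j[2]); d=B[:2]-j[:2]; print('in jig',c*d[0]+s_*d[1],-s_*d[0]+c*d[1],np.degrees(B[2]-j[2]))
for n,uv in(('T',(540/5.6+280,143/5.6+160)),): 
    w=ray(T,uv,.018+.023);d=w[:2]-J[:2];c,s_=np.cos(J[2]),np.sin(J[2]);j=np.array([c*d[0]+s_*d[1],-s_*d[0]+c*d[1]]);print(w,j, np.degrees(np.arctan2(j[1]+.086,j[0]-.045)),np.hypot(j[1]+.086,j[0]-.045))
E
python3 fit.py
```

```text
[ 0.4414 -0.1638 -0.0352] -2.0194307922453345
[[1.3, 0.7], [0.3, 1.5], [0.8, 0.0], [0.0, 0.7], [1.3, 0.5], [0.3, 0.7], [1.9, 1.0], [-0.2, -1.6], [-0.6, -1.1], [-0.4, -4.1], [-0.3, -2.2], [-0.7, -1.8], [0.2, -0.1]]
[ 0.4432 -0.1617 -0.0273] -1.5639435147386924
[[0.2, 0.2], [-0.7, 0.5], [0.3, -0.4], [-0.4, -0.3], [0.4, -0.4], [-0.7, 0.3], [0.9, 0.2]]
[ 0.4357 -0.1679 -0.0454] -2.6031854443704194
[[-0.4, 0.5], [-0.6, 0.3], [0.2, -2.2], [0.1, -0.3], [-0.1, -0.0], [0.9, 1.6]]
[ 0.398  -0.1647 -0.0453] -2.59599494875154
[[0.5, -0.6], [3.0, -0.8], [-0.8, 1.0], [0.6, 1.3], [-1.1, -1.7], [0.9, -1.4], [0.2, 0.1], [-2.4, -1.1], [-0.0, -0.0]]
in jig -0.043369045902841186 -0.002440846732713463 -0.5765641565062057
[ 0.3984 -0.1623 -0.0328] -1.8786730256296886
[[-0.5, -0.5], [2.0, -1.3], [-1.5, 1.1], [-0.1, 0.8]]
in jig -0.04470278232654931 -0.0018849188543488748 -0.31472951089099604
[ 0.3962 -0.1672 -0.057 ] -3.2679004055190366
[[-0.4, -1.1], [1.4, -0.6], [0.6, 1.0], [-1.9, -0.6], [0.2, 0.8]]
in jig -0.03948355635921773 -0.0010760345374354295 -0.6647149611486172
[ 0.52492663 -0.29783795  0.041     ] [ 0.08819783 -0.13105951] -46.20840462812589 0.0624212441946099
```

```bash
cat >> h.py <<'E'
def to(p,R=None):
    s=observe(); d=s['tcp_rot'].T@(np.array(p)-s['tcp_pos'])*100
    print('t',round(float(s['t']),2),'tcp',np.round(s['tcp_pos'],4),'shift cm',np.round(d,2),end=' ')
    if R is not None:
        print('turn deg',np.round(np.degrees(cv2.Rodrigues(s['tcp_rot'].T@R)[0].ravel()),1),end=' ')
    print('F',np.round(s['force'],1))
def Rt(yaw,phi):
    # tool y toward world heading yaw (deg) tilted up by phi; z forward-down
    a=np.radians(yaw);f=np.radians(phi);h=np.array([np.cos(a),np.sin(a),0]);Z=np.array([0,0,1.])
    y=h*np.cos(f)+Z*np.sin(f); z=h*np.sin(f)-Z*np.cos(f); return np.c_[np.cross(y,z),y,z]
E
python3 -c "
from h import *
to([.42,-.14,.25],Rt(-1.8,0))"
```

```text
t 0.15 tcp [0.1308 0.5595 0.2306] shift cm [-44.09 -61.53  -1.87] turn deg [-0.1  0.  78.6] F [-0.3  0.5  0.2]
```

Call:
carry_out(
  series="-1 0 0 0 0 0 9.9; -1 0 0 0 0 0 9.9; -1 0 0 0 0 0 9.9; -1 0 0 0 0 0 9.9; -1 0 0 0 0 0 9.9",
)

```text
t: 0.78
tcp_pos: [0.1308, 0.5597, 0.2309]
tcp_rot: [[-0.454, 0.891, -0.0], [0.891, 0.454, -0.001], [-0.0, -0.001, -1.0]]
force: [-0.1, -0.9, -0.3]
width: 0.0851
```

Call:
carry_out(
  series="-1 0 0 0 0 0 9.9; -1 0 0 0 0 0 9.9; -1 0 0 0 0 0 9.9; -1 0 0 0 0 0 0; -1 0 0 0 0 0 0",
)

```text
t: 1.4
tcp_pos: [0.1309, 0.5598, 0.2311]
tcp_rot: [[0.038, 0.999, -0.0], [0.999, -0.038, -0.0], [-0.0, -0.0, -1.0]]
force: [-0.4, -0.6, -0.3]
width: 0.0856
```

```bash
python3 -c "
from h import *
to([.42,-.14,.25],Rt(-1.8,0))"
```

```text
t 1.4 tcp [0.1309 0.5598 0.2311] shift cm [-68.83  31.54  -1.87] turn deg [-0.   0.  -0.4] F [-0.4 -0.6 -0.3]
```

Call:
carry_out(
  series="-1 -4.9 2.2 -0.13 0 0 0; -1 -4.9 2.2 -0.13 0 0 0; -1 -4.9 2.2 -0.13 0 0 0; -1 -4.9 2.2 -0.13 0 0 0; -1 -4.9 2.2 -0.13 0 0 0",
)

```text
t: 2.02
tcp_pos: [0.2311, 0.3091, 0.238]
tcp_rot: [[0.038, 0.999, 0.001], [0.999, -0.038, 0.0], [0.0, 0.001, -1.0]]
force: [1.4, -0.2, 0.4]
width: 0.0856
```

Call:
carry_out(
  series="0.46 -4.9 2.2 -0.13 0 0 0; 0.46 -4.9 2.2 -0.13 0 0 0; 0.46 -4.9 2.2 -0.13 0 0 0; 0.46 -4.9 2.2 -0.13 0 0 0; 0.46 -4.9 2.2 -0.13 0 0 0",
)

```text
t: 2.65
tcp_pos: [0.331, 0.0595, 0.2448]
tcp_rot: [[0.039, 0.999, 0.002], [0.999, -0.039, -0.0], [-0.0, 0.002, -1.0]]
force: [1.0, 0.0, -0.0]
width: 0.0232
```

Call:
carry_out(
  series="0.46 -4.9 2.2 -0.13 0 0 0; 0.46 -4.9 2.2 -0.13 0 0 0; 0.46 -4.9 2.2 -0.13 0 0 0; 0.46 -4.9 2.2 -0.13 0 0 0; 0.46 0 0 0 0 0 0",
)

```text
t: 3.28
tcp_pos: [0.411, -0.1413, 0.2494]
tcp_rot: [[0.043, 0.999, -0.0], [0.999, -0.043, -0.0], [-0.0, -0.0, -1.0]]
force: [0.4, 0.6, -0.1]
width: 0.023
```

```bash
python3 -c "
from h import *
to([.42,-.14,.25],Rt(-1.8,0))
print(observe()['width'])
c=shot('wrist','w1')"
```

```text
t 3.27 tcp [ 0.411  -0.1413  0.2494] shift cm [ 0.17  0.89 -0.06] turn deg [-0.   0.  -0.7] F [ 0.4  0.6 -0.1]
0.02298355754998277
```

View pics/w1.png

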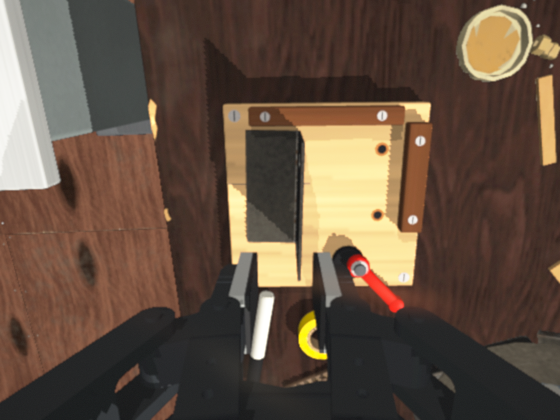

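```bash
python3 - <<'E'
from h import *
crop('w1',215,90,435,230,3.6);crop('w1',200,215,360,335,4.5); crop('w1',220,225,420,345,4)
s=observe();c=ld('w1')
print(proj(c,s['tcp_pos']))
for y in(-.0115,-.022,-.026,.0115,.022,.026): print(y,np.round(proj(c,[s['tcp_pos']+s['tcp_rot']@np.array([x,y,0]) for x in(-.011,.011)]),0).tolist())
E
```

```text
[[283.53557535 268.20319558]]
-0.0115 [[257.0, 291.0], [256.0, 244.0]]
-0.022 [[233.0, 291.0], [231.0, 244.0]]
-0.026 [[224.0, 291.0], [221.0, 244.0]]
0.0115 [[310.0, 291.0], [311.0, 244.0]]
0.022 [[334.0, 291.0], [336.0, 244.0]]
0.026 [[343.0, 291.0], [346.0, 244.0]]
```

View pics/w1_c215_90.png

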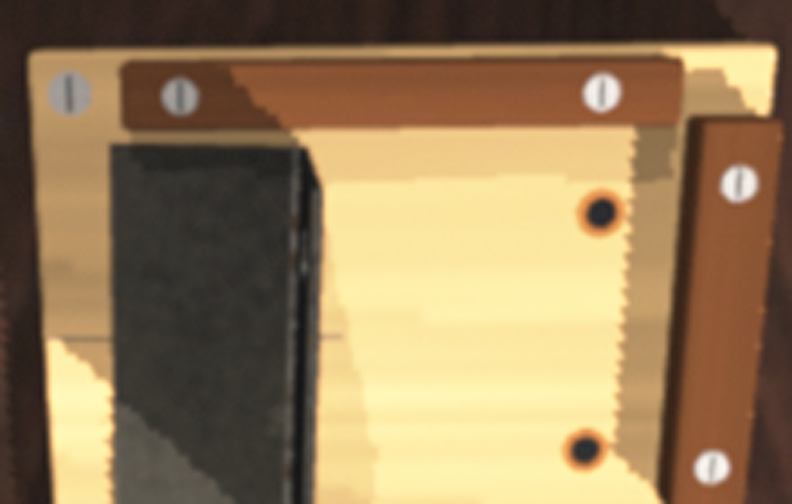

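View pics/w1_c200_215.png

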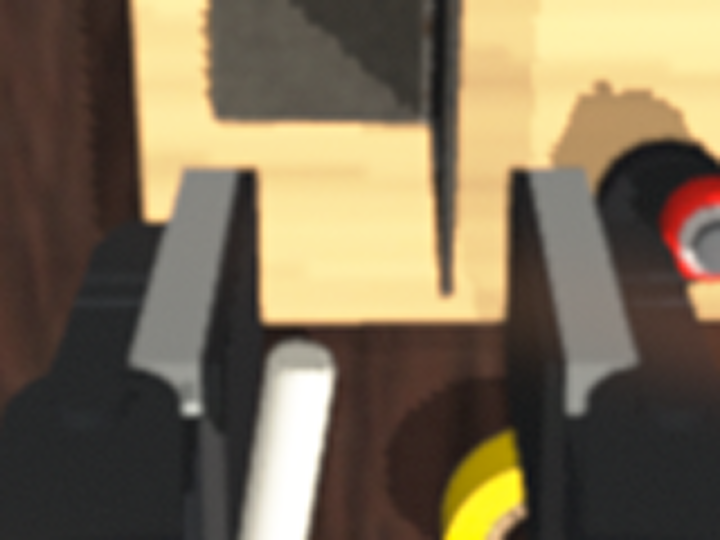

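View pics/w1_c220_225.png

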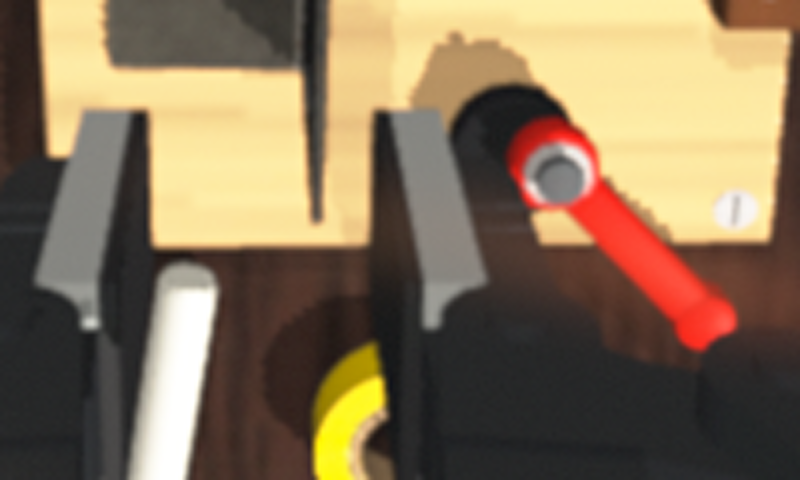

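```bash
cat > fit2.py <<'E'
from h import *
from scipy.optimize import least_squares
W=ld('w1')
a=lambda x,y:(x/3.6+215-.4,y/3.6+90-.4); b=lambda x,y:(x/4.5+200-.4,y/4.5+215-.4); d=lambda x,y:(x/4+220-.4,y/4+225-.4)
j=[((-92,80,18),a(30,52)),((111,80,18),a(778,46)),((111,-120,18),d(773,241)),((87,62,34),a(693,120)),((109,62,34),a(782,120)),((-66,60,34),a(125,128)),((82,60,34),a(682,122)),((-66,78,34),a(123,63)),((82,78,34),a(682,58)),((45,-86,47),d(560,177))]
bb=[((-28,60,3),a(110,146)),((-28,-60,3),b(212,115)),((27,60,0),a(302,148)),((27,60,87),a(320,183)),((27,-60,87),b(449,293))]
def X(p,P,z0): c,s=np.cos(p[2]),np.sin(p[2]);P=np.array(P)/1e3; return np.array([p[0]+c*P[0]-s*P[1],p[1]+s*P[0]+c*P[1],P[2]+z0])
def fit(l,z0,p0):
    r=least_squares(lambda p:np.concatenate([proj(W,X(p,P,z0))[0]-np.array(uv) for P,uv in l]),p0); print(np.round(r.x,4),np.degrees(r.x[2]));print(np.round(r.fun.reshape(-1,2),1).tolist());return r.x
J=fit(j,0,[.44,-.16,0]);B=fit(bb,.018,[.4,-.16,0])
c,s=np.cos(J[2]),np.sin(J[2])
def injig(w): v=np.array(w[:2])-J[:2]; return np.array([c*v[0]+s*v[1],-s*v[0]+c*v[1]])
print('B in jig',injig(B),np.degrees(B[2]-J[2]))
w=ray(W,d(708,325),.018+.023);q=injig(w);print('tip',q,np.degrees(np.arctan2(q[1]+.086,q[0]-.045)),np.hypot(q[1]+.086,q[0]-.045))
for n in [(45,-86,18)]: print(X(J,n,0))
E
python3 fit2.py
```

```text
[ 0.4415 -0.161  -0.0338] -1.9362126965680635
[[-0.9, -0.1], [-0.2, -0.4], [-1.0, 0.2], [2.3, -0.5], [0.9, -0.7], [-1.4, 1.0], [-0.1, 1.2], [-1.6, -0.5], [1.5, -0.7], [0.3, 1.5]]
[ 0.3967 -0.1639 -0.0554] -3.1738344736228106
[[-1.3, -1.3], [-0.7, 1.4], [1.0, -1.4], [0.2, 0.7], [0.6, 0.8]]
B in jig [-0.04473966 -0.00447941] -1.2376217770547473
tip [ 0.08809748 -0.13199832] -46.86481616607317 0.06303362194654323
[ 0.48360633 -0.24843651  0.018     ]
```

```bash
python3 - <<'E'
from h import *
s=observe();c=ld('w1')
for dz in(0,-.002,-.004,-.006,-.008): print(dz,np.round(proj(c,[s['tcp_pos']+s['tcp_rot']@np.array([.011,y,dz]) for y in(-.019,-.0115,.0115,.019)]),0).tolist())
E
```

```text
0 [[238.0, 244.0], [256.0, 244.0], [311.0, 244.0], [329.0, 244.0]]
-0.002 [[237.0, 246.0], [256.0, 246.0], [311.0, 246.0], [329.0, 246.0]]
-0.004 [[237.0, 248.0], [255.0, 248.0], [312.0, 248.0], [330.0, 248.0]]
-0.006 [[236.0, 250.0], [255.0, 250.0], [312.0, 250.0], [331.0, 250.0]]
-0.008 [[236.0, 253.0], [254.0, 253.0], [312.0, 252.0], [331.0, 252.0]]
```

```bash
cat > plan.py <<'E'
from h import *
yaw=-2.0
H=np.array([.4237,-.1651,.018])
hd=np.array([np.cos(np.radians(yaw)),np.sin(np.radians(yaw)),0])
def wp(X,Z,phi): return H+hd*X/1e3+np.array([0,0,Z/1e3]), Rt(yaw,phi)
def snug(th,phi,w,b=None,gap=0):
    t=np.radians(th);f=np.radians(phi)
    if b is None: b=w*np.cos(t+f)
    x,z=-3-b,3+gap
    X=x*np.cos(t)+z*np.sin(t);Z=-x*np.sin(t)+z*np.cos(t)
    return X+w/2*np.cos(f),Z+w/2*np.sin(f)
def rows(l):
    s=observe();p,R=s['tcp_pos'],s['tcp_rot']
    print('t',round(float(s['t']),2),'heel frame',np.round([(p-H)@hd*1e3,(p-H)[2]*1e3],1),'y',round((p[1]-H[1])*1e3,1),'phi',round(float(np.degrees(np.arcsin(R[2,1]))),1),'F',np.round(s['force'],1),'w',round(float(s['width'])*1e3,1))
    for X,Z,phi in l:
        q,Q=wp(X,Z,phi); print(np.round(R.T@(q-p)*100,2),np.round(np.degrees(cv2.Rodrigues(R.T@Q)[0].ravel()),1),(round(X,1),round(Z,1),phi)); p,R=q,Q
E
python3 - <<'E'
from plan import *
rows([(-35,130,0),(-35,130,35),(-33,30,35)])
for th in range(0,95,5):
    print(th, np.round(snug(th,35,48),1), np.round(snug(th,max(0,55-th),48,b=min(48,27+max(0,th-25))),1))
E
```

```text
t 3.33 heel frame [-14.2 231.2] y 25.6 phi -0.1 F [-0.4  0.9  0.4] w 22.9
[-2.54 -2.05 10.12] [-0.1 -0.  -0.4] (-35, 130, 0)
[0. 0. 0.] [-35.  -0.   0.] (-35, 130, 35)
[ 0.   -5.57  8.31] [0. 0. 0.] (-33, 30, 35)
0 [-22.7  16.8] [-16.2  22.7]
5 [-19.7  20.2] [-14.2  24. ]
10 [-16.2  23.1] [-12.1  25.1]
15 [-12.3  25.4] [-9.8 26.1]
20 [-8. 27.] [-7.5 26.8]
25 [-3.5 27.9] [-5.1 27.4]
30 [ 1. 28.] [-7.1 30.2]
35 [ 5.5 27.4] [-8.5 33.6]
40 [ 9.8 26. ] [-9.4 37.4]
45 [13.8 23.9] [-9.6 41.6]
50 [17.3 21.2] [-6.6 43.1]
55 [20.4 17.9] [-2.8 43.5]
60 [22.8 14.2] [ 1.1 45.7]
65 [24.6 10.2] [ 5.2 47.5]
70 [25.7  5.9] [ 9.4 49. ]
75 [26.   1.6] [13.7 50. ]
80 [25.6 -2.7] [18.1 50.7]
85 [24.5 -6.9] [22.5 51.1]
90 [ 22.7 -10.8] [27. 51.]
```

Call:
carry_out(
  series="0.22 -2.5 -2.0 3 0 0 0; 0.22 0 0 3.5 0 0 0; 0.22 0 0 3.5 0 0 0; 0.22 0 0 0 -8.8 0 0; 0.22 0 0 0 -8.8 0 0",
)

```text
t: 3.95
tcp_pos: [0.3895, -0.1606, 0.1486]
tcp_rot: [[0.037, 0.952, 0.305], [0.999, -0.035, -0.011], [0.001, 0.305, -0.952]]
force: [0.3, -0.1, 1.0]
width: 0.0332
```

Call:
carry_out(
  series="0.22 0 0 0 -8.8 0 0; 0.22 0 0 0 -8.6 0 0; 0.22 0 0 0 0 0 0",
)

```text
t: 4.32
tcp_pos: [0.3877, -0.1613, 0.1479]
tcp_rot: [[0.044, 0.819, 0.572], [0.999, -0.038, -0.024], [0.002, 0.572, -0.82]]
force: [0.8, -0.7, 0.9]
width: 0.0334
```

```bash
python3 - <<'E'
from plan import *
rows([(-35,60,35),(-33,32,35)])
shot('wrist','w2')
E
```

```text
t 4.33 heel frame [-36.1 129.9] y 3.8 phi 34.9 F [ 0.8 -0.7  0.9] w 33.4
[-0.27 -3.9   5.8 ] [-0.1  0.2 -0.5] (-35, 60, 35)
[ 0.   -1.44  2.41] [0. 0. 0.] (-33, 32, 35)
```

View pics/w2.png

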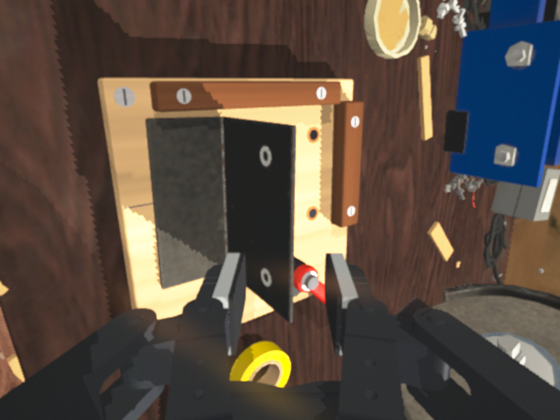

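Call:
carry_out(
  series="0.22 -0.3 -1.3 1.9 0 0 0; 0.22 0 -1.3 1.9 0 0 0; 0.22 0 -1.3 1.9 0 0 0; 0.22 0 -1.4 2.4 0 0 0; 0.22 0 0 0 0 0 0",
)

```text
t: 5.0
tcp_pos: [0.3926, -0.1633, 0.0513]
tcp_rot: [[0.038, 0.821, 0.57], [0.999, -0.034, -0.017], [0.005, 0.57, -0.821]]
force: [0.1, 0.2, 0.3]
width: 0.0332
```

```bash
python3 - <<'E'
from plan import *
rows([(-28,28,35),(-22,28,35)])
shot('wrist','w3');shot('scene','s3');crop('s3',255,205,395,305,5.6)
E
```

```text
t 5.0 heel frame [-31.1  33.3] y 1.8 phi 34.8 F [0.1 0.2 0.3] w 33.2
[-0.07 -0.04  0.61] [-0.2 -0.2 -0.3] (-28, 28, 35)
[0.   0.49 0.34] [0. 0. 0.] (-22, 28, 35)
```

View pics/w3.png

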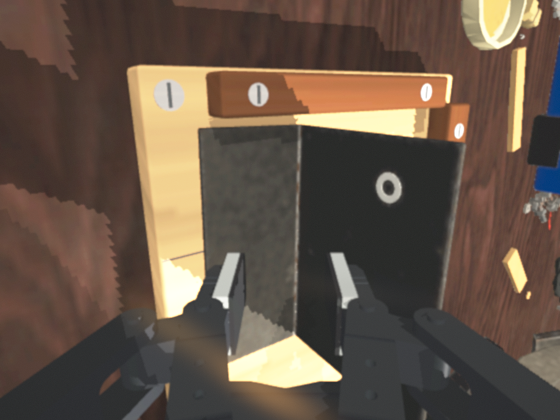

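View pics/s3_c255_205.png

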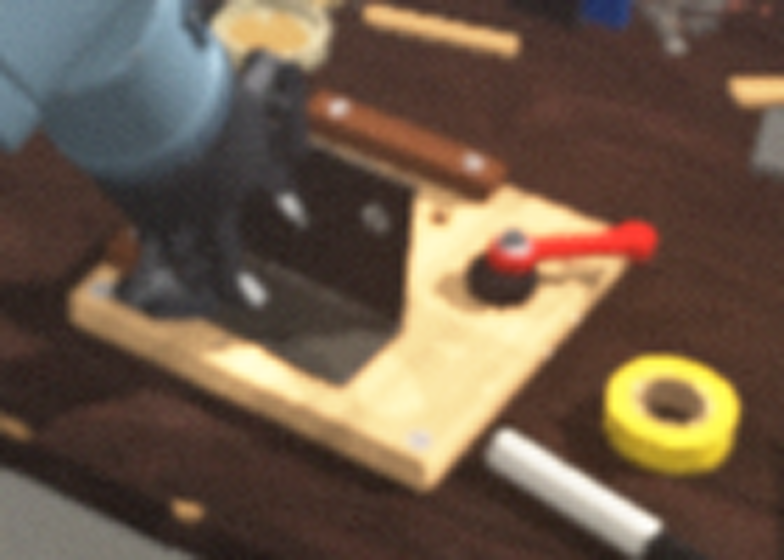

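Call:
carry_out(
  series="0.22 -0.1 0.1 0.45 0 0 0; 0.22 0 0.25 0.2 0 0 0; 0.22 0 0.25 0.2 0 0 0; 0.22 0 0.25 0.17 0 0 0; 0.22 0 0 0 0 0 0",
)

```text
t: 5.72
tcp_pos: [0.4052, -0.1671, 0.0494]
tcp_rot: [[0.041, 0.818, 0.573], [0.999, -0.033, -0.024], [-0.0, 0.574, -0.819]]
force: [-1.4, -0.7, 0.6]
width: 0.033
```

```bash
python3 - <<'E'
from plan import *
rows([(-18,28,35),(-14,28,35)])
shot('wrist','w4')
E
```

```text
t 5.72 heel frame [-18.4  31.4] y -2.0 phi 35.0 F [-1.4 -0.7  0.6] w 33.0
[ 0.27 -0.16  0.3 ] [ 0.   0.2 -0.3] (-18, 28, 35)
[0.   0.33 0.23] [0. 0. 0.] (-14, 28, 35)
```

View pics/w4.png

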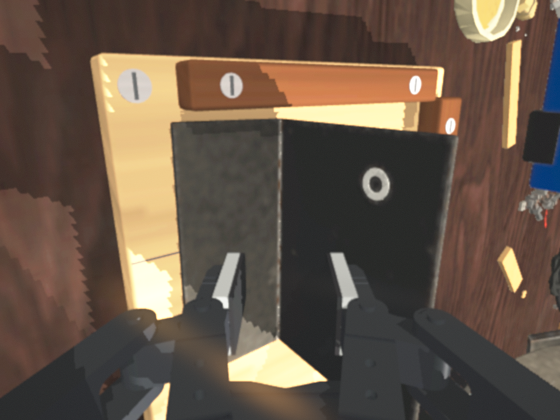

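```bash
cat > tilt.py <<'E'
from h import *
from scipy.optimize import least_squares
J=np.array([.442,-.1612,np.radians(-1.8)])
def X(p,P,z0=0): c,s=np.cos(p[2]),np.sin(p[2]);P=np.array(P)/1e3; return np.array([p[0]+c*P[0]-s*P[1],p[1]+s*P[0]+c*P[1],P[2]+z0])
def tilt(f,jp,bp,ze=0):
    c=ld(f)
    def cam(o): d=dict(c); d['xyz']=c['xyz']+o[:3]; d['rotation']=c['rotation']@cv2.Rodrigues(np.array(o[3:]))[0]; return d
    r=least_squares(lambda o:np.concatenate([proj(cam(o),X(J,P))[0]-uv for P,uv in jp]+[o[:3]/.002,o[3:]/.005]),np.zeros(6)); d=cam(r.x)
    print('cam off mm',np.round(r.x[:3]*1e3,1),'res',np.round(r.fun[:-6].reshape(-1,2),1).tolist())
    def br(p,P):  # p: heel jig x, y, theta, yaw ; P bracket coords rel heel
        t=p[2];x=P[0]-27;a=x*np.cos(t)+P[2]*np.sin(t);z=-x*np.sin(t)+P[2]*np.cos(t)
        q=np.array([a,P[1]]);cy,sy=np.cos(p[3]),np.sin(p[3]);return X(J,[p[0]*1e3+cy*q[0]-sy*q[1],p[1]*1e3+sy*q[0]+cy*q[1],18+z])
    r=least_squares(lambda p:np.concatenate([proj(d,br(p,P))[0]-uv for P,uv in bp]+[[ (p[3]+.01)/.01]]),[-.017,-.004,.1,-.01])
    print('heel jig x,y mm',np.round(r.x[:2]*1e3,1),'theta',round(np.degrees(r.x[2]),1),'yaw',round(np.degrees(r.x[3]),1),'res',np.round(r.fun[:-1].reshape(-1,2),1).tolist())
E
python3 - <<'E'
from tilt import *
jp=lambda *l:list(zip([(-92,80,18),(-66,60,34),(82,60,34),(-66,78,34)],map(np.array,l)))
bp=lambda *l:list(zip([(-28,60,3),(24,60,3),(24,60,87)],map(np.array,l)))
tilt('w3',jp((130,68),(212,115),(446,104),(209,74)),bp((201,128),(299,126),(464,143)))
tilt('w4',jp((93,57),(182,107),(436,97),(178,63)),bp((173,122),(281,120),(457,137)))
E
```

```text
cam off mm [ 4.4 -0.   2.6] res [[-2.2, -1.7], [2.5, 4.6], [-2.8, 0.8], [2.0, -3.3]]
heel jig x,y mm [-14.9  -6.3] theta 2.7 yaw -1.8 res [[0.1, 1.7], [0.1, -1.2], [-0.2, -0.6]]
cam off mm [ 3.7 -0.1  3.7] res [[-2.4, -2.0], [2.9, 5.1], [-2.9, 1.0], [1.8, -3.4]]
heel jig x,y mm [-16.2  -6.7] theta 6.8 yaw -2.3 res [[2.0, 1.8], [-1.8, -0.5], [-1.2, -1.4]]
```

Call:
carry_out(
  series="0.22 0.2 -0.1 0.3 0 0 0; 0.22 0 0.1 0.2 0 0 0; 0.22 0 0.13 0.2 0 0 0; 0.22 0 0.14 0.2 0 0 0; 0.22 0 0 0 0 0 0",
)

```text
t: 6.4
tcp_pos: [0.4126, -0.1653, 0.0434]
tcp_rot: [[0.041, 0.819, 0.573], [0.999, -0.034, -0.023], [0.0, 0.573, -0.819]]
force: [-0.1, -1.2, 0.4]
width: 0.0334
```

```bash
python3 - <<'E'
from plan import *
rows([(-8,26,35),(-5,27,35)])
shot('wrist','w5');shot('scene','s5');crop('s5',255,205,395,305,5.6)
E
```

```text
t 6.4 heel frame [-11.1  25.4] y -0.2 phi 35.0 F [-0.1 -1.2  0.4] w 33.4
[0.06 0.29 0.12] [-0.   0.2 -0.3] (-8, 26, 35)
[0.   0.3  0.09] [0. 0. 0.] (-5, 27, 35)
```

View pics/w5.png

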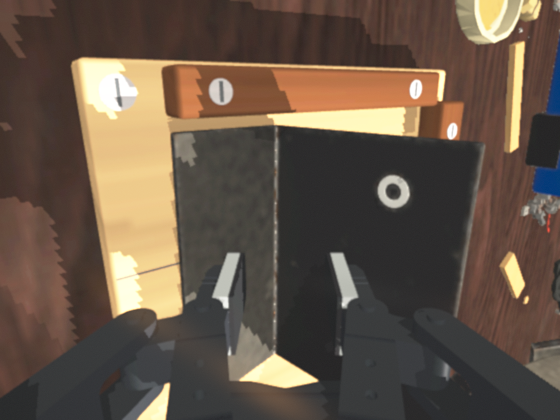

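View pics/s5_c255_205.png

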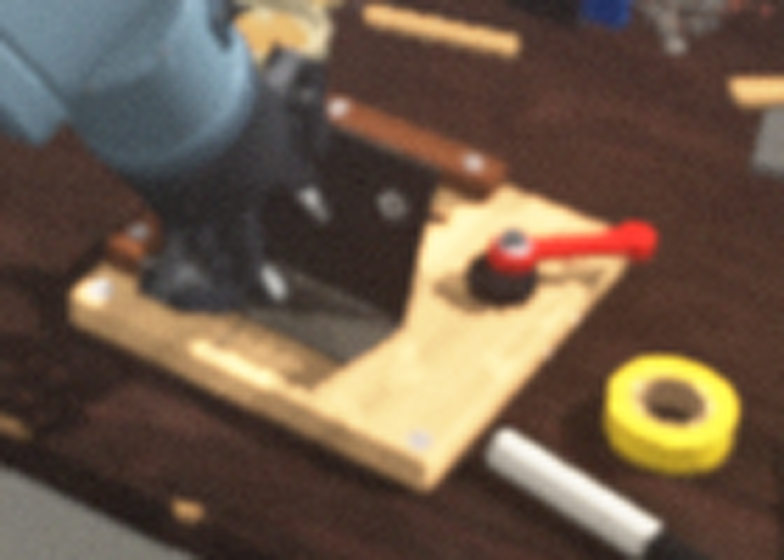

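```bash
cat >> tilt.py <<'E'
jp=lambda *l:list(zip([(-92,80,18),(-66,60,34),(82,60,34),(-66,78,34)],map(np.array,l)))
bp=lambda *l:list(zip([(-28,60,3),(24,60,3),(24,60,87)],map(np.array,l)))
E
python3 - <<'E'
from tilt import *
tilt('w5',jp((75,62),(169,116),(439,103),(166,69)),bp((174,134),(276,127),(483,144)))
E
```

```text
cam off mm [3.5 0.1 3.5] res [[-2.8, -1.6], [4.0, 4.9], [-3.1, 0.8], [1.2, -3.5]]
heel jig x,y mm [-16.1  -6.2] theta 16.2 yaw -1.8 res [[2.1, 1.1], [-0.4, -0.9], [-3.1, -0.9]]
```

Call:
carry_out(
  series="0.22 0 0.28 0.12 0 0 0; 0.22 0 0.28 0.12 0 0 0; 0.22 0 0.28 0.13 0 0 0; 0.22 0 0.26 0.13 0 0 0; 0.22 0 0 0 0 0 0",
)

```text
t: 7.12
tcp_pos: [0.4247, -0.1659, 0.0458]
tcp_rot: [[0.041, 0.818, 0.573], [0.999, -0.033, -0.024], [-0.0, 0.574, -0.819]]
force: [0.7, 0.3, 0.7]
width: 0.0331
```

```bash
python3 - <<'E'
from plan import *
rows([])
shot('wrist','w6');shot('scene','s6');crop('s6',255,205,395,305,5.6)
E
```

```text
t 7.12 heel frame [ 1.  27.8] y -0.8 phi 35.0 F [0.7 0.3 0.7] w 33.1
```

View pics/w6.png

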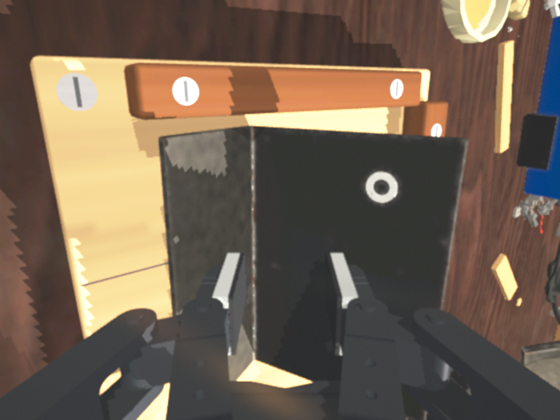

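View pics/s6_c255_205.png

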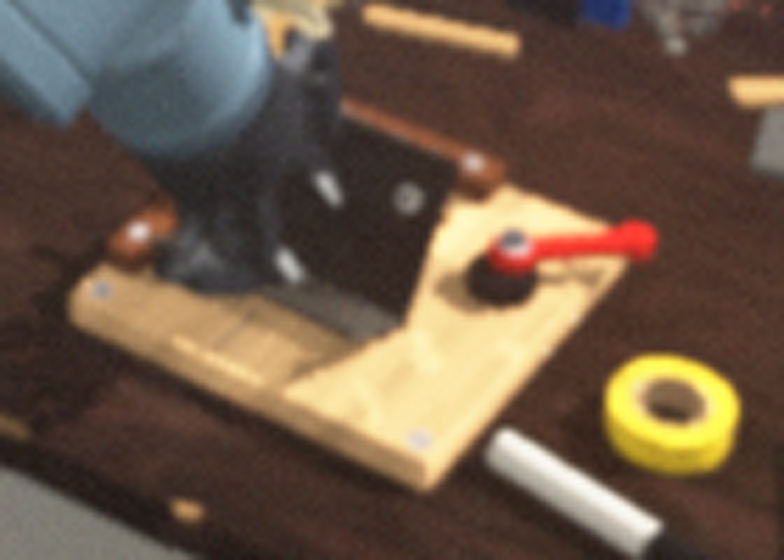

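```bash
python3 - <<'E'
from tilt import *
tilt('w6',jp((33,60),(133,116),(421,103),(130,68)),bp((162,138),(253,128),(465,139)))
E
```

```text
cam off mm [ 2.3 -0.1  3.7] res [[-2.1, -1.4], [4.3, 5.2], [-2.6, 0.9], [-0.2, -4.0]]
heel jig x,y mm [-14.6  -6.3] theta 25.8 yaw -1.3 res [[0.3, 1.0], [0.9, -1.5], [-1.6, -0.1]]
```

```bash
sed -i 's/H=np.array(\[.4237/H=np.array([.4252/' plan.py; python3 - <<'E'
from plan import *
l=[(29,35,21),(33,34,19.5),(36,31,21),(39,28,23.5),(42,25,26)]
rows([snug(t,p,48,b)+(p,) for t,p,b in l])
E
```

```text
t 7.22 heel frame [-0.6 27.8] y -0.8 phi 35.0 F [0.5 0.6 0.6] w 33.6
[0.08 0.08 0.02] [ 0.   0.2 -0.3] (np.float64(0.1), np.float64(28.0), 35)
[-0.    0.22  0.13] [1. 0. 0.] (np.float64(2.7), np.float64(28.2), 34)
[ 0.    0.06 -0.04] [ 3. -0. -0.] (np.float64(2.9), np.float64(28.9), 31)
[-0.    0.03 -0.14] [3. 0. 0.] (np.float64(2.5), np.float64(30.3), 28)
[ 0.    0.05 -0.15] [ 3.  0. -0.] (np.float64(2.2), np.float64(31.8), 25)
```

Call:
carry_out(
  series="0.22 0 0.1 0.03 0 0 0; 0.22 0 0.22 0.13 1 0 0; 0.22 0 0.06 -0.04 3 0 0; 0.22 0 0 0 0 0 0",
)

```text
t: 7.72
tcp_pos: [0.429, -0.1665, 0.0475]
tcp_rot: [[0.04, 0.856, 0.516], [0.999, -0.033, -0.022], [-0.002, 0.516, -0.856]]
force: [0.9, -0.9, 0.7]
width: 0.0335
```

```bash
python3 - <<'E'
from plan import *
rows([])
shot('wrist','w7');shot('scene','s7');crop('s7',255,205,395,305,5.6)
E
```

```text
t 7.72 heel frame [ 3.8 29.5] y -1.4 phi 31.1 F [ 0.9 -0.9  0.7] w 33.5
```

View pics/w7.png

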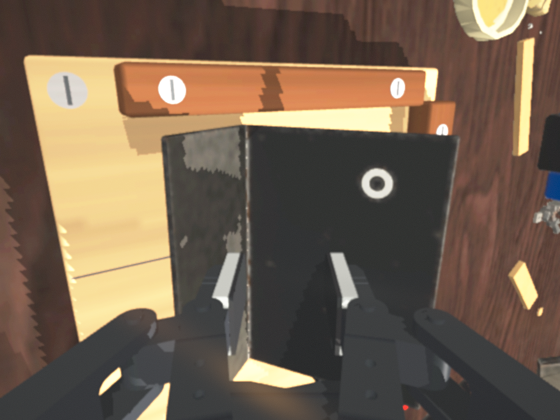

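View pics/s7_c255_205.png

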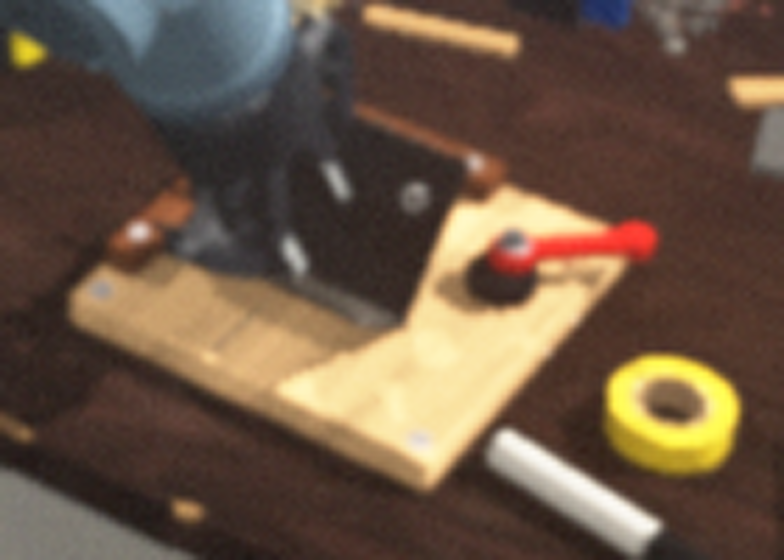

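```bash
python3 - <<'E'
from tilt import *
tilt('w7',jp((26,59),(124,114),(424,104),(119,66)),bp((165,138),(247,127),(458,139)))
from plan import *
l=[(35,30,21),(38,27,23.5),(41,24,26),(44,21,28.5),(47,18,31)]
rows([snug(t,p,48,b)+(p,) for t,p,b in l])
E
```

```text
cam off mm [ 0.8 -0.2  2.8] res [[-0.8, -1.6], [2.3, 5.0], [-1.5, 0.3], [-0.3, -3.3]]
heel jig x,y mm [-16.1  -6.6] theta 34.7 yaw -1.6 res [[-0.2, 0.8], [0.9, -0.5], [-0.7, -0.6]]
t 7.83 heel frame [ 3.1 28.9] y -0.7 phi 31.1 F [ 0.7 -0.5  0.7] w 33.3
[ 0.06 -0.05  0.04] [ 1.1  0.2 -0.3] (np.float64(2.8), np.float64(28.2), 30)
[ 0.    0.02 -0.14] [ 3. -0. -0.] (np.float64(2.3), np.float64(29.6), 27)
[ 0.    0.04 -0.15] [ 3.  0. -0.] (np.float64(2.0), np.float64(31.1), 24)
[ 0.    0.05 -0.15] [ 3. -0.  0.] (np.float64(1.8), np.float64(32.6), 21)
[ 0.    0.06 -0.16] [ 3.  0. -0.] (np.float64(1.8), np.float64(34.3), 18)
```

Call:
carry_out(
  series="0.22 0 0.02 -0.14 3 0 0; 0.22 0 0.04 -0.15 3 0 0; 0.22 0 0.05 -0.15 3 0 0; 0.22 0 0.06 -0.15 3 0 0; 0.22 0 0 0 0 0 0",
)

```text
t: 8.45
tcp_pos: [0.4276, -0.166, 0.053]
tcp_rot: [[0.04, 0.944, 0.327], [0.999, -0.038, -0.013], [-0.0, 0.327, -0.945]]
force: [0.6, -0.3, 0.2]
width: 0.0333
```

```bash
python3 - <<'E'
from plan import *
rows([])
shot('wrist','w8');shot('scene','s8');crop('s8',255,205,395,305,5.6)
E
```

```text
t 8.45 heel frame [ 2.5 35. ] y -0.9 phi 19.1 F [ 0.6 -0.3  0.2] w 33.3
```

View pics/w8.png

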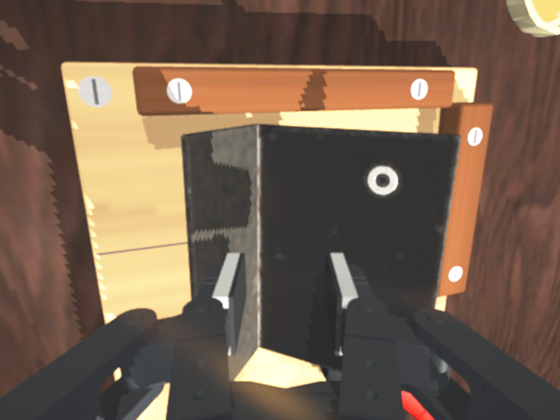

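View pics/s8_c255_205.png

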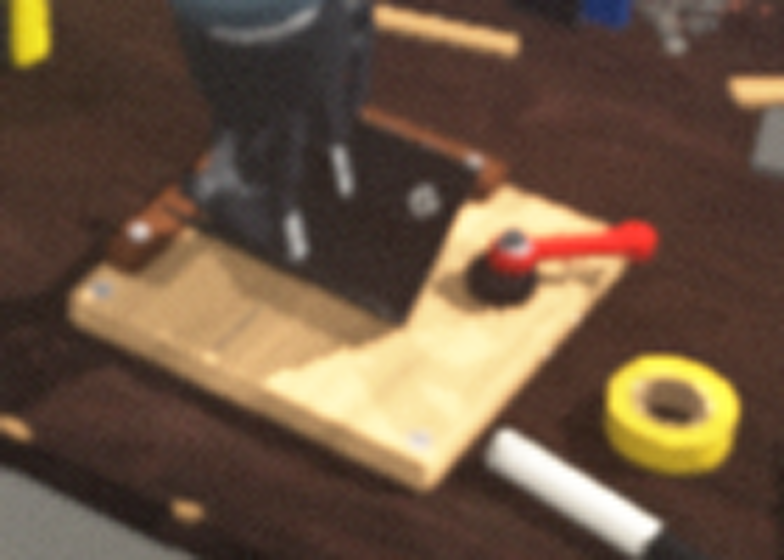

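```bash
python3 - <<'E'
from tilt import *
tilt('w8',jp((65,65),(139,113),(453,106),(136,68)),bp((183,137),(260,126),(457,137)))
from plan import *
l=[(46,19,32),(49,16,34.5),(53,12,37),(57,8,40),(61,4,43),(65,0,45)]
rows([snug(t,p,48,b)+(p,) for t,p,b in l])
E
```

```text
cam off mm [-0.4 -0.5  2.1] res [[-0.7, -1.9], [2.2, 3.3], [-0.6, 0.2], [-0.9, -1.4]]
heel jig x,y mm [-17.8  -6.7] theta 45.6 yaw -1.3 res [[-0.2, 0.6], [-1.4, -0.2], [1.6, -0.2]]
t 8.55 heel frame [ 1.6 34.4] y -0.4 phi 19.0 F [ 1.3 -0.2 -0.7] w 33.1
[ 0.04 -0.08 -0.1 ] [ 0.   0.1 -0.3] (np.float64(0.5), np.float64(35.1), 19)
[-0.    0.08 -0.16] [3. 0. 0.] (np.float64(0.7), np.float64(36.9), 16)
[ 0.    0.15 -0.15] [ 4. -0.  0.] (np.float64(1.8), np.float64(38.7), 12)
[-0.    0.15 -0.2 ] [4. 0. 0.] (np.float64(2.9), np.float64(41.0), 8)
[ 0.    0.17 -0.21] [ 4. -0.  0.] (np.float64(4.3), np.float64(43.4), 4)
[-0.    0.23 -0.13] [ 4. -0. -0.] (np.float64(6.4), np.float64(44.8), 0)
```

Call:
carry_out(
  series="0.22 0 0 -0.16 3 0 0; 0.22 0 0.12 -0.16 4 0 0; 0.22 0 0.15 -0.2 4 0 0; 0.22 0 0.17 -0.21 4 0 0; 0.22 0 0 0 0 0 0",
)

```text
t: 9.18
tcp_pos: [0.4303, -0.166, 0.0606]
tcp_rot: [[0.04, 0.997, 0.071], [0.999, -0.04, -0.002], [0.001, 0.071, -0.997]]
force: [0.6, -0.1, 0.4]
width: 0.0335
```

```bash
python3 - <<'E'
from plan import *
l=[(65,2,44),(69,0,46),(73,0,47),(77,0,48),(81,0,48)]
rows([snug(t,p,48,b)+(p,) for t,p,b in l])
shot('wrist','w9');shot('scene','s9');crop('s9',255,205,395,305,5.6)
E
```

```text
t 9.18 heel frame [ 5.2 42.6] y -0.9 phi 4.1 F [ 0.6 -0.1  0.4] w 33.5
[ 0.07  0.18 -0.19] [ 2.1 -0.  -0.3] (np.float64(6.8), np.float64(44.7), 2)
[ 0.    0.25 -0.2 ] [2. 0. 0.] (np.float64(9.2), np.float64(46.8), 0)
[-0.    0.3  -0.19] [0. 0. 0.] (np.float64(12.3), np.float64(48.7), 0)
[ 0.    0.32 -0.17] [0. 0. 0.] (np.float64(15.5), np.float64(50.4), 0)
[ 0.    0.35 -0.05] [0. 0. 0.] (np.float64(19.0), np.float64(50.8), 0)
```

View pics/w9.png

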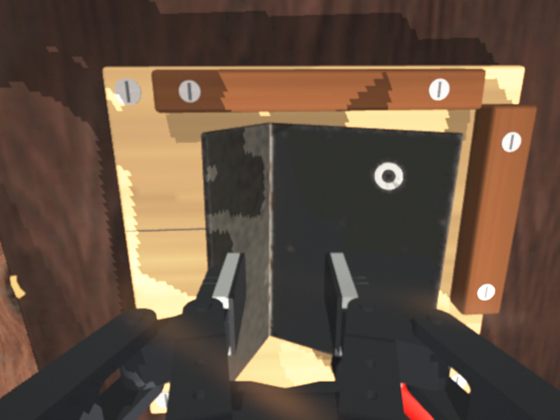

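View pics/s9_c255_205.png

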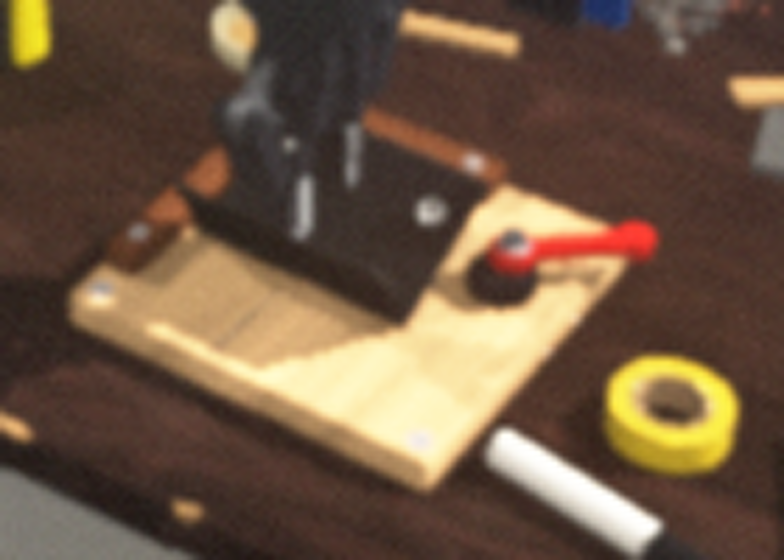

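```bash
python3 - <<'E'
from tilt import *
tilt('w9',jp((104,68),(154,112),(484,109),(153,71)),bp((202,134),(271,124),(462,132)))
E
```

```text
cam off mm [-0.1 -0.3  0.3] res [[-1.0, -0.6], [2.5, 1.6], [-0.4, 0.2], [-1.1, -1.1]]
heel jig x,y mm [-18.   -5.9] theta 60.1 yaw -0.7 res [[-0.0, 0.4], [-0.7, -0.6], [0.6, 0.2]]
```

Call:
carry_out(
  series="0.22 0 0.18 -0.19 2 0 0; 0.22 0 0.25 -0.2 2 0 0; 0.22 0 0.3 -0.19 0 0 0; 0.22 0 0.32 -0.15 0 0 0; 0.22 0 0 0 0 0 0",
)

```text
t: 9.9
tcp_pos: [0.4395, -0.1663, 0.0681]
tcp_rot: [[0.041, 0.999, -0.0], [0.999, -0.041, 0.001], [0.001, -0.0, -1.0]]
force: [0.7, -0.4, -0.1]
width: 0.0332
```

```bash
python3 - <<'E'
from plan import *
l=[(77,0,48),(81,0,48),(85,0,48),(89,0,48),(93,0,48)]
rows([snug(t,p,48,b)+(p,) for t,p,b in l])
shot('wrist','w10');shot('scene','s10');crop('s10',255,205,395,305,5.6)
E
```

```text
t 9.9 heel frame [14.3 50.1] y -1.2 phi -0.0 F [ 0.7 -0.4 -0.1] w 33.2
[ 0.07  0.11 -0.02] [-0.  -0.  -0.4] (np.float64(15.5), np.float64(50.4), 0)
[ 0.    0.35 -0.05] [0. 0. 0.] (np.float64(19.0), np.float64(50.8), 0)
[ 0.    0.36 -0.02] [0. 0. 0.] (np.float64(22.5), np.float64(51.1), 0)
[-0.    0.36  0.  ] [0. 0. 0.] (np.float64(26.1), np.float64(51.0), 0)
[-0.    0.36  0.03] [0. 0. 0.] (np.float64(29.7), np.float64(50.8), 0)
```

View pics/w10.png

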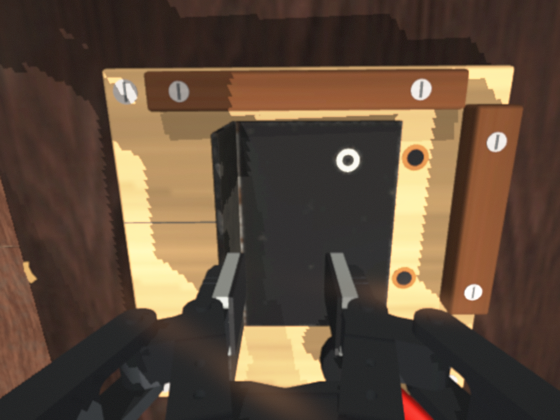

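View pics/s10_c255_205.png

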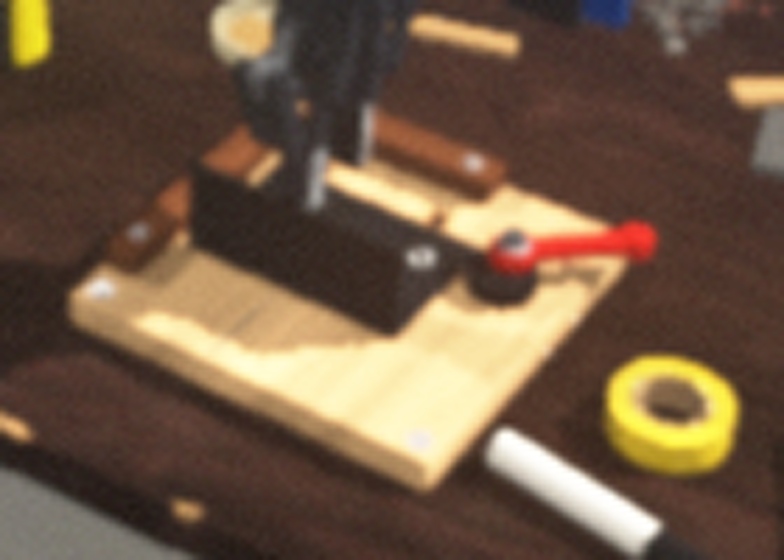

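```bash
python3 - <<'E'
from tilt import *
tilt('w10',jp((104,70),(148,109),(467,107),(146,73)),bp((212,135),(239,123),(401,122)))
E
```

```text
cam off mm [-0.4 -0.6  1.3] res [[-0.3, -1.0], [1.6, 2.7], [-0.3, 0.4], [-1.1, -2.0]]
heel jig x,y mm [-2.5 -5.8] theta 32.9 yaw 5.0 res [[-40.9, 2.1], [34.3, -1.7], [8.3, 2.8]]
```

```bash
sed -i 's/def tilt(f,jp,bp,ze=0)/def tilt(f,jp,bp,th0=.1)/; s/\[-.017,-.004,.1,-.01\]/[-.02,-.004,th0,-.01]/' tilt.py; python3 - <<'E'
from tilt import *
tilt('w10',jp((104,70),(148,109),(467,107),(146,73)),bp((212,135),(239,123),(401,122)),1.5)
c=ld('w10')
E
```

```text
cam off mm [-0.4 -0.6  1.3] res [[-0.3, -1.0], [1.6, 2.7], [-0.3, 0.4], [-1.1, -2.0]]
heel jig x,y mm [-31.1  -6.7] theta 88.1 yaw -0.4 res [[0.8, 0.0], [-3.5, -0.1], [2.3, 0.4]]
```

Call:
carry_out(
  series="0.22 0 0.15 0 0 0 0; 0.22 0 0 -3.5 0 0 0; 1 0 0 -4 0 0 0; 1 0 -4 0 -10 0 0; 1 0 -3.5 0 -10 0 0",
)

```text
t: 10.62
tcp_pos: [0.3701, -0.1637, 0.139]
tcp_rot: [[0.037, 0.942, 0.332], [0.999, -0.035, -0.013], [-0.0, 0.332, -0.943]]
force: [-2.3, 0.3, 0.5]
width: 0.0003
```

Call:
carry_out(
  series="1 0 0 0 -10 0 0; 1 0 0 0 0 0 0; 1 0 0 0 0 0 0",
)

```text
t: 11.0
tcp_pos: [0.3699, -0.1646, 0.1392]
tcp_rot: [[0.042, 0.876, 0.481], [0.999, -0.038, -0.018], [0.003, 0.482, -0.876]]
force: [1.1, -0.9, -0.0]
width: 0.0
```

```bash
cat > pj.py <<'E'
from plan import *
import tilt as T
def jw(x,y,z): return T.X(T.J,(x,y,z))
def inj(p):
    c,s=np.cos(T.J[2]),np.sin(T.J[2]);v=(np.array(p)[:2]-T.J[:2])*1e3; return np.array([c*v[0]+s*v[1],-s*v[0]+c*v[1]])
def jrows(l,yaw=-1.8,phi=30):
    s=observe();p,R=s['tcp_pos'],s['tcp_rot'];print('t',round(float(s['t']),2),'jig',np.round(inj(p),1),'z over bed',round(p[2]*1e3-18,1),'phi',round(float(np.degrees(np.arcsin(R[2,1]))),1),'F',np.round(s['force'],1))
    for q in l:
        f=q[3] if len(q)>3 else phi; yw=q[4] if len(q)>4 else yaw
        w=jw(q[0],q[1],18+q[2]);Q=Rt(yw,f);print(np.round(R.T@(w-p)*100,2),np.round(np.degrees(cv2.Rodrigues(R.T@Q)[0].ravel()),1),q);p,R=w,Q
E
python3 - <<'E'
from pj import *
jrows([(-58,-6,90),(-58,-6,30),(-54,-6,8)])
shot('wrist','w11');shot('scene','s11');crop('s11',255,205,395,305,5.6)
E
```

```text
t 11.0 jig [-71.9  -5.7] z over bed 121.2 phi 28.8 F [ 1.1 -0.9 -0. ]
[-0.03 -0.28  3.41] [-1.2  0.1 -0.6] (-58, -6, 90)
[-0.  -3.   5.2] [0. 0. 0.] (-58, -6, 30)
[-0.   -0.75  2.11] [0. 0. 0.] (-54, -6, 8)
```

View pics/w11.png

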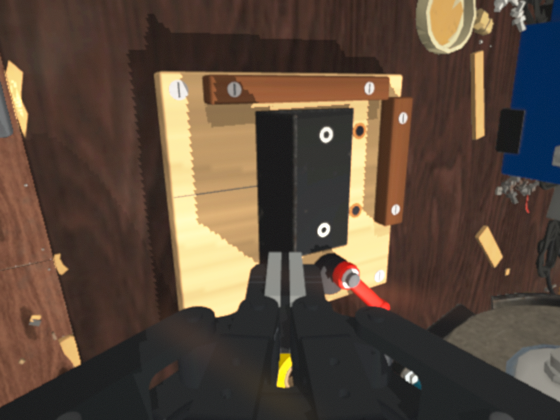

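View pics/s11_c255_205.png

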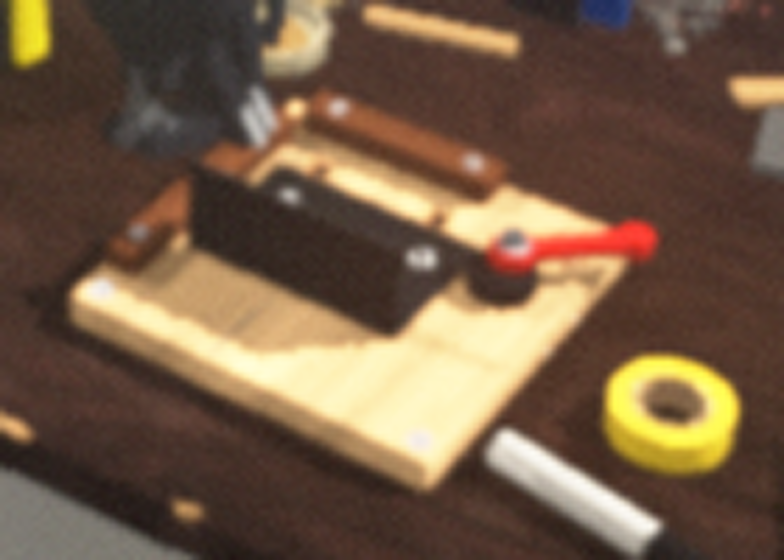

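Call:
carry_out(
  series="1 0 -1.3 3.5 -1.2 0 -0.6; 1 0 -1.3 3.5 0 0 0; 1 0 -1.3 3.5 0 0 0; 1 0 0 0 0 0 0",
)

```text
t: 11.6
tcp_pos: [0.3874, -0.1604, 0.0244]
tcp_rot: [[0.027, 0.868, 0.497], [1.0, -0.028, -0.006], [0.008, 0.497, -0.868]]
force: [0.2, 1.2, 0.5]
width: -0.0001
```

```bash
python3 - <<'E'
from pj import *
jrows([(-40,-6,8),(-8,-6,8)])
shot('wrist','w12')
E
```

```text
t 11.6 jig [-54.6  -0.9] z over bed 6.4 phi 29.8 F [0.2 1.2 0.5]
[-0.51  1.35  0.58] [-0.2 -0.5 -0. ] (-40, -6, 8)
[-0.    2.77  1.6 ] [0. 0. 0.] (-8, -6, 8)
```

View pics/w12.png

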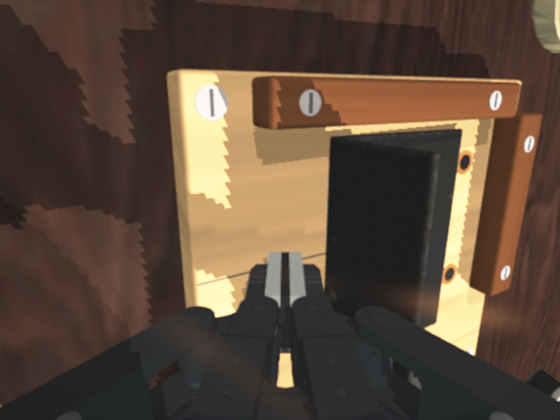

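Call:
carry_out(
  series="1 -0.5 0.8 0.3 0 0 0; 1 0 0.7 0.4 0 0 0; 1 0 0.7 0.4 0 0 0; 1 0 0.7 0.4 0 0 0; 1 0 0.35 0.2 0 0 0",
)

```text
t: 12.28
tcp_pos: [0.4247, -0.17, 0.0295]
tcp_rot: [[0.03, 0.864, 0.502], [1.0, -0.025, -0.017], [-0.002, 0.502, -0.865]]
force: [-3.6, -0.6, 1.4]
width: -0.0001
```

```bash
python3 - <<'E'
from pj import *
jrows([(-12,-6,8),(-6.5,-6,8)])
shot('wrist','w13')
E
```

```text
t 12.28 jig [-17.   -9.4] z over bed 11.5 phi 30.1 F [-3.6 -0.6  1.4]
[0.34 0.26 0.55] [0.1 0.1 0.1] (-12, -6, 8)
[0.   0.48 0.28] [0. 0. 0.] (-6.5, -6, 8)
```

View pics/w13.png

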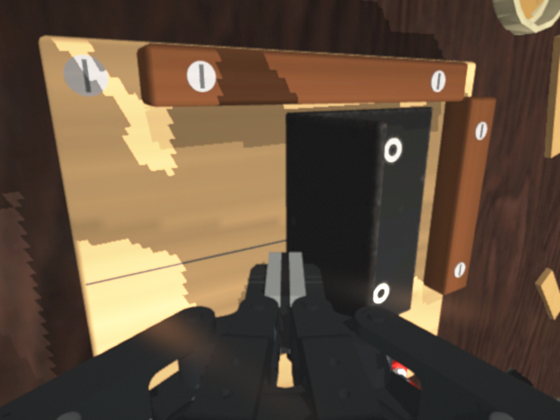

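Call:
carry_out(
  series="1 0.2 0.13 0.28 0 0 0; 1 0 0.13 0.28 0 0 0; 1 0 0.2 0.12 0 0 0; 1 0 0.2 0.12 0 0 0; 1 0 0 0 0 0 0",
)

```text
t: 12.95
tcp_pos: [0.434, -0.1681, 0.0255]
tcp_rot: [[0.031, 0.865, 0.501], [1.0, -0.026, -0.016], [-0.001, 0.502, -0.865]]
force: [-0.5, -0.4, -0.0]
width: -0.0004
```

```bash
python3 - <<'E'
from pj import *
jrows([(-6.5,-8,8)])
shot('wrist','w14');crop('w14',260,70,480,330,3)
E
```

```text
t 12.95 jig [-7.7 -7.2] z over bed 7.5 phi 30.1 F [-0.5 -0.4 -0. ]
[-0.08  0.13  0.02] [0.1 0.  0.1] (-6.5, -8, 8)
```

View pics/w14.png

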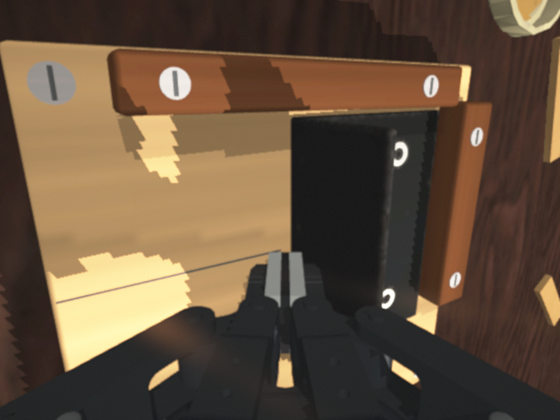

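Call:
carry_out(
  series="1 0 0.13 0.08 0 0 0; 1 0 0.13 0.08 0 0 0; 1 0 0 0 0 0 0",
)

```text
t: 13.38
tcp_pos: [0.4357, -0.1678, 0.0248]
tcp_rot: [[0.03, 0.866, 0.5], [1.0, -0.026, -0.016], [-0.001, 0.5, -0.866]]
force: [-19.0, -0.5, 11.3]
width: -0.0001
```

Call:
carry_out(
  series="1 0 0.13 0.08 0 0 0; 1 0 0 0 0 0 0",
)

```text
t: 13.62
tcp_pos: [0.4362, -0.1676, 0.0242]
tcp_rot: [[0.03, 0.866, 0.498], [1.0, -0.026, -0.016], [-0.001, 0.499, -0.867]]
force: [-30.7, -0.4, 18.6]
width: 0.0001
```

Call:
carry_out(
  series="1 0 -0.3 -0.2 0 0 0; 1 0 -2 -2 0 0 0; 1 0 -2 -5 0 0 0; 1 0 0 -5 0 0 0; 1 0 0 0 0 0 0",
)

```text
t: 14.25
tcp_pos: [0.3453, -0.1705, 0.1111]
tcp_rot: [[0.033, 0.86, 0.509], [0.999, -0.02, -0.03], [-0.016, 0.509, -0.86]]
force: [-0.1, -1.2, 0.6]
width: -0.0001
```

```bash
python3 - <<'E'
from pj import *
jrows([(60,-60,130,0)])
shot('wrist','w15');crop('w15',170,50,430,310,3); shot('scene','s15');crop('s15',255,205,395,305,5.6)
E
```

```text
t 14.25 jig [-96.4 -12.3] z over bed 93.1 phi 30.6 F [-0.1 -1.2  0.6]
[-4.81 15.3   4.87] [30.6  0.9  0.2] (60, -60, 130, 0)
```

View pics/w15.png

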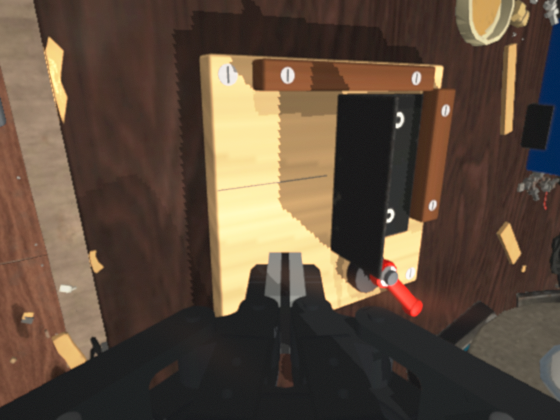

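View pics/s15_c255_205.png

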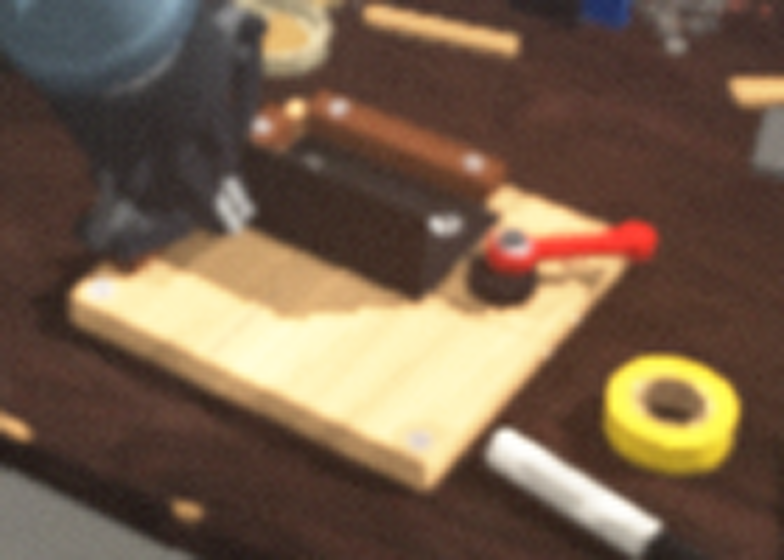

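```bash
cat > lev.py <<'E'
from pj import *
def fc(al,rho=48,off=6.5):
    a=np.radians(al);r=np.array([np.cos(a),np.sin(a)]);n=np.array([np.sin(a),-np.cos(a)])
    h=11*abs(n[1])+7.5*abs(n[0]); return np.array([45,-86])+rho*r-n*(off+h)
E
python3 - <<'E'
from lev import *
T0=ld('top0');print('tape',inj(ray(T0,(637/5.6+280,305/5.6+160),.018)))
print(fc(-20),fc(-47),fc(-140))
p=fc(-30)
jrows([(-60,-60,120,0),(p[0],p[1],120,0),(p[0],p[1],8,0)])
E
```

```text
tape [  10.14848327 -190.98129231]
[ 96.74104192 -84.18526687] [  91.9879094  -107.81478375] [  20.92324817 -131.9811882 ]
t 14.35 jig [-96.9  -9. ] z over bed 89.0 phi 30.4 F [ 0.8  1.  -0.8]
[-5.12  4.74 -0.78] [30.4  0.3  0.1] (-60, -60, 120, 0)
[-3.29 15.65  0.  ] [0. 0. 0.] (np.float64(96.45735910246746), np.float64(-92.8732396112095), 120, 0)
[ 0.   0.  11.2] [0. 0. 0.] (np.float64(96.45735910246746), np.float64(-92.8732396112095), 8, 0)
```

Call:
carry_out(
  series="1 -2.5 0 -3 10.1 0 0; 1 -2.6 3 -1 10.1 0 0; 1 0 3 0 10.1 0 0; 1 -1 4 0 0 0 0; 1 -1 4 0 0 0 0",
)

```text
t: 14.98
tcp_pos: [0.4629, -0.2378, 0.1521]
tcp_rot: [[0.026, 1.0, -0.004], [1.0, -0.026, 0.005], [0.005, -0.004, -1.0]]
force: [-0.0, 0.3, 0.3]
width: -0.0
```

```bash
python3 - <<'E'
from lev import *
p=fc(-28)
jrows([(p[0],p[1],100,0),(p[0],p[1],8,0)])
E
```

```text
t 14.97 jig [ 23.3 -75.9] z over bed 134.1 phi -0.3 F [-0.   0.3  0.3]
[-1.58  7.34  3.37] [-0.3 -0.3  0.3] (np.float64(96.64578287637421), np.float64(-91.11102379396922), 100, 0)
[0.  0.  9.2] [0. 0. 0.] (np.float64(96.64578287637421), np.float64(-91.11102379396922), 8, 0)
```

Call:
carry_out(
  series="1 -0.8 3.7 0 0 0 0; 1 -0.8 3.7 1 0 0 0; 1 0 0 4 0 0 0; 1 0 0 4 0 0 0; 1 0 0 0 0 0 0",
)

```text
t: 15.6
tcp_pos: [0.5313, -0.2541, 0.059]
tcp_rot: [[0.028, 1.0, -0.01], [1.0, -0.028, 0.009], [0.008, -0.01, -1.0]]
force: [0.5, -0.4, 0.7]
width: 0.0003
```

```bash
python3 - <<'E'
from lev import *
p=fc(-28)
jrows([(p[0],p[1],8,0)])
shot('wrist','w16'); shot('scene','s16');crop('s16',255,205,395,305,5.6)
E
```

```text
t 15.6 jig [ 92.2 -90.1] z over bed 41.0 phi -0.6 F [ 0.5 -0.4  0.7]
[-0.13  0.48  3.3 ] [-0.6 -0.5  0.2] (np.float64(96.64578287637421), np.float64(-91.11102379396922), 8, 0)
```

View pics/w16.png

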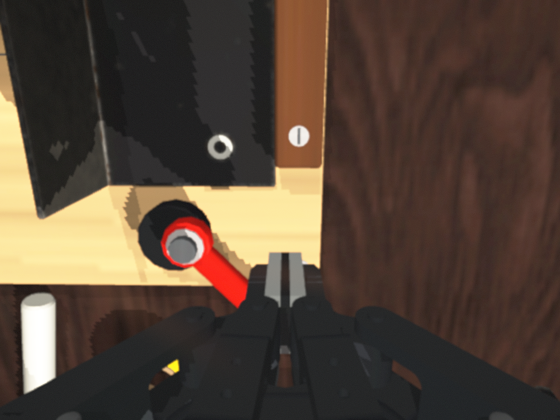

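View pics/s16_c255_205.png

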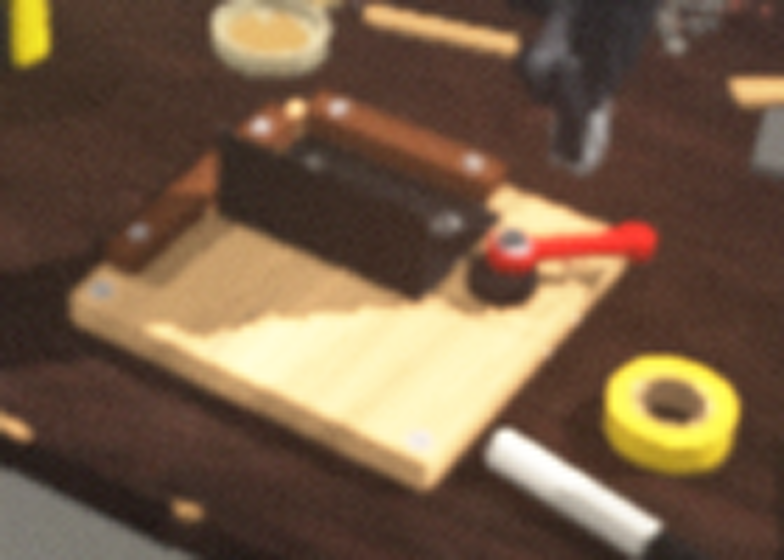

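Call:
carry_out(
  series="1 -0.1 0.5 0.5 0 0 0; 1 0 0 2.8 0 0 0; 1 0 0 0 0 0 0",
)

```text
t: 16.08
tcp_pos: [0.5392, -0.2588, 0.0332]
tcp_rot: [[0.03, 1.0, -0.0], [1.0, -0.03, 0.001], [0.001, -0.0, -1.0]]
force: [0.1, -0.1, 0.8]
width: -0.0001
```

```bash
python3 - <<'E'
from lev import *
jrows([tuple(fc(a))+(8,0) for a in(-40,-50,-60,-70,-80,-90,-100,-110,-120,-130,-140)])
E
```

```text
t 16.07 jig [100.2 -94.5] z over bed 15.2 phi -0.0 F [ 0.1 -0.1  0.8]
[-0.72 -0.58  0.72] [-0.  -0.   0.1] (np.float64(94.46351470798962), np.float64(-101.72642233371663), 8, 0)
[-0.86 -0.38  0.  ] [0. 0. 0.] (np.float64(90.65071745304539), np.float64(-110.35404971012079), 8, 0)
[-0.8  -0.56  0.  ] [0. 0. 0.] (np.float64(85.01730484541326), np.float64(-118.32162411746141), 8, 0)
[-0.69 -0.73  0.  ] [0. 0. 0.] (np.float64(77.68296742971263), np.float64(-125.18490576693661), 8, 0)
[-0.53 -0.88  0.  ] [0. 0. 0.] (np.float64(68.89132103883034), np.float64(-130.52779286660217), 8, 0)
[-0.35 -0.99  0.  ] [0. 0. 0.] (np.float64(59.0), np.float64(-134.0), 8, 0)
[-0.2  -0.68  0.  ] [0. 0. 0.] (np.float64(52.221095982805025), np.float64(-136.01375142256978), 8, 0)
[-0.1  -0.74  0.  ] [0. 0. 0.] (np.float64(44.849033670448435), np.float64(-137.0255858285106), 8, 0)
[ 0.02 -0.78  0.  ] [0. 0. 0.] (np.float64(37.01730484541327), np.float64(-136.8168146458447), 8, 0)
[ 0.16 -0.81  0.  ] [0. 0. 0.] (np.float64(28.9431069231376), np.float64(-135.18621682930112), 8, 0)
[ 0.32 -0.8   0.  ] [0. 0. 0.] (np.float64(20.923248168567724), np.float64(-131.98118819619114), 8, 0)
```

Call:
carry_out(
  series="1 -0.7 -0.6 0.6 0 0 0; 1 -0.86 -0.38 0 0 0 0; 1 -0.8 -0.56 0 0 0 0; 1 -0.69 -0.73 0 0 0 0; 1 -0.53 -0.88 0 0 0 0",
)

```text
t: 16.7
tcp_pos: [0.5069, -0.295, 0.0283]
tcp_rot: [[0.03, 1.0, 0.002], [1.0, -0.03, -0.001], [-0.001, 0.002, -1.0]]
force: [1.2, 1.3, 0.4]
width: -0.0002
```

```bash
python3 - <<'E'
from lev import *
jrows([tuple(fc(a))+(9,0) for a in(-90,-100,-110,-120,-130,-140)])
shot('wrist','w17'); shot('scene','s17');crop('s17',255,205,395,305,5.6)
E
```

```text
t 16.7 jig [  69.1 -131.7] z over bed 10.3 phi 0.1 F [1.2 1.3 0.4]
[-0.23 -1.01  0.13] [0.1 0.1 0.1] (np.float64(59.0), np.float64(-134.0), 9, 0)
[-0.2  -0.68  0.  ] [0. 0. 0.] (np.float64(52.221095982805025), np.float64(-136.01375142256978), 9, 0)
[-0.1  -0.74  0.  ] [0. 0. 0.] (np.float64(44.849033670448435), np.float64(-137.0255858285106), 9, 0)
[ 0.02 -0.78  0.  ] [0. 0. 0.] (np.float64(37.01730484541327), np.float64(-136.8168146458447), 9, 0)
[ 0.16 -0.81  0.  ] [0. 0. 0.] (np.float64(28.9431069231376), np.float64(-135.18621682930112), 9, 0)
[ 0.32 -0.8   0.  ] [0. 0. 0.] (np.float64(20.923248168567724), np.float64(-131.98118819619114), 9, 0)
```

View pics/w17.png

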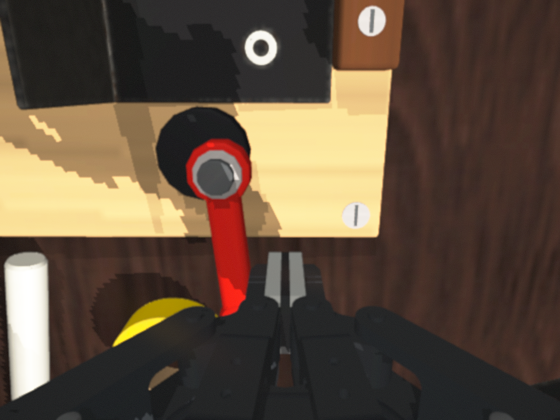

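View pics/s17_c255_205.png

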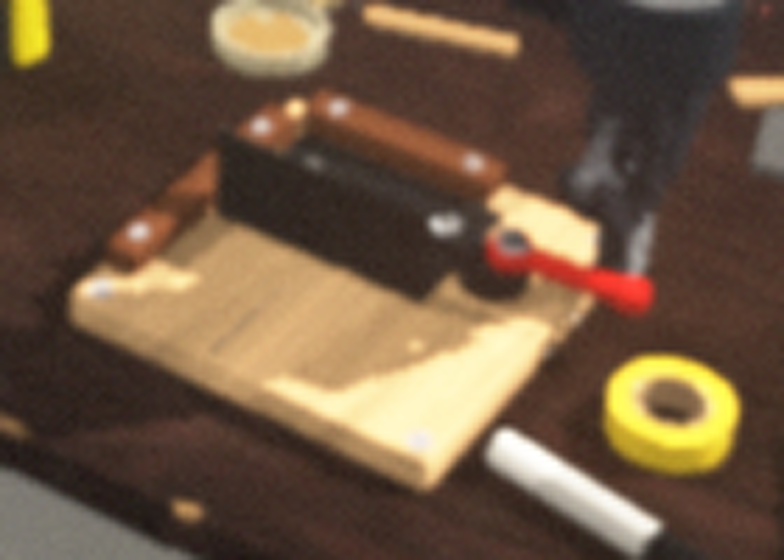

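Lever is swinging with the finger (now about -80°), with the tape clear. Carry on.

Call:
carry_out(
  series="1 -0.23 -1.0 0.1 0 0 0; 1 -0.2 -0.68 0 0 0 0; 1 -0.1 -0.74 0 0 0 0; 1 0 -0.78 0 0 0 0; 1 0 0 0 0 0 0",
)

```text
t: 17.42
tcp_pos: [0.474, -0.2985, 0.0267]
tcp_rot: [[0.03, 1.0, -0.0], [1.0, -0.03, -0.0], [-0.0, -0.0, -1.0]]
force: [0.3, 0.0, -0.2]
width: -0.0001
```

```bash
python3 - <<'E'
from lev import *
jrows([tuple(fc(a))+(9,0) for a in(-125,-130,-135,-140,-144)])
shot('wrist','w18'); shot('scene','s18');crop('s18',255,205,395,305,5.6)
E
```

```text
t 17.43 jig [  36.3 -136.3] z over bed 8.7 phi -0.0 F [ 0.3  0.  -0.2]
[ 0.01 -0.33 -0.03] [-0.   0.   0.1] (np.float64(32.99370429482198), np.float64(-136.19028150180938), 9, 0)
[ 0.1  -0.41  0.  ] [0. 0. 0.] (np.float64(28.9431069231376), np.float64(-135.18621682930112), 9, 0)
[ 0.14 -0.4   0.  ] [0. 0. 0.] (np.float64(24.905068580758282), np.float64(-133.78731957466684), 9, 0)
[ 0.18 -0.4   0.  ] [0. 0. 0.] (np.float64(20.923248168567724), np.float64(-131.98118819619114), 9, 0)
[ 0.17 -0.31  0.  ] [0. 0. 0.] (np.float64(17.8097855206209), np.float64(-130.23835797864493), 9, 0)
```

View pics/w18.png

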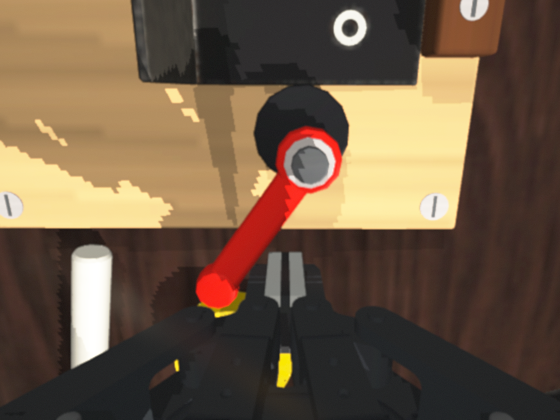

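View pics/s18_c255_205.png

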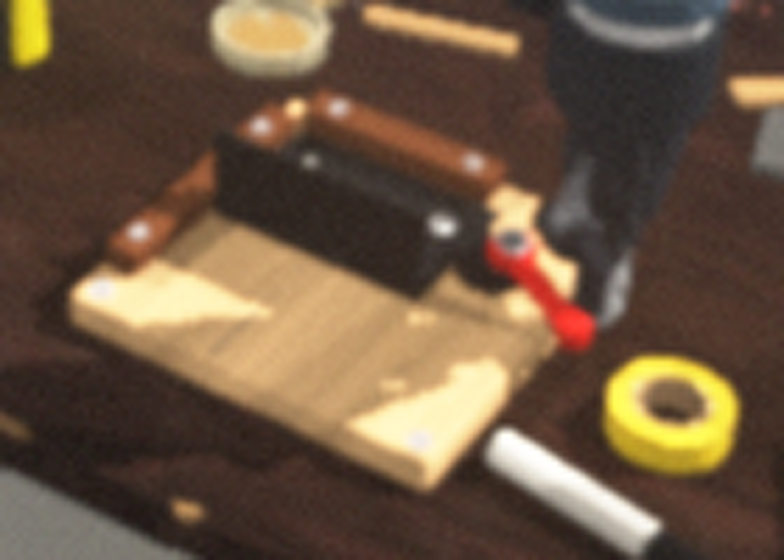

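Call:
carry_out(
  series="1 0.05 -0.36 0 0 0 0; 1 0.1 -0.4 0 0 0 0; 1 0.14 -0.4 0 0 0 0; 1 0.18 -0.4 0 0 0 0; 1 0 0 0 0 0 0",
)

```text
t: 18.15
tcp_pos: [0.4601, -0.2938, 0.0273]
tcp_rot: [[0.03, 1.0, 0.002], [1.0, -0.03, -0.002], [-0.002, 0.003, -1.0]]
force: [3.0, -0.7, 0.4]
width: 0.0001
```

```bash
python3 - <<'E'
from lev import *
jrows([tuple(fc(a))+(9,0) for a in(-140,-144,-148)])
shot('wrist','w19')
E
```

```text
t 18.15 jig [  22.2 -132. ] z over bed 9.3 phi 0.1 F [ 3.  -0.7  0.4]
[ 0.   -0.13  0.02] [0.1 0.1 0.1] (np.float64(20.923248168567724), np.float64(-131.98118819619114), 9, 0)
[ 0.17 -0.31  0.  ] [0. 0. 0.] (np.float64(17.8097855206209), np.float64(-130.23835797864493), 9, 0)
[ 0.2 -0.3  0. ] [0. 0. 0.] (np.float64(14.787642056193762), np.float64(-128.2299562891724), 9, 0)
```

View pics/w19.png

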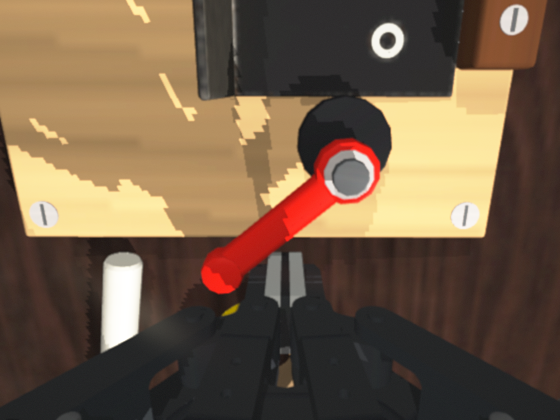

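Call:
carry_out(
  series="1 0.1 -0.22 0 0 0 0; 1 0.15 -0.22 0 0 0 0; 1 0.15 -0.2 0 0 0 0; 1 0 0 0 0 0 0",
)

```text
t: 18.7
tcp_pos: [0.4575, -0.2929, 0.0284]
tcp_rot: [[0.03, 0.999, 0.011], [1.0, -0.03, -0.008], [-0.008, 0.011, -1.0]]
force: [15.7, -7.8, -9.3]
width: 0.0001
```

```bash
python3 - <<'E'
from lev import *
jrows([tuple(fc(a))+(9,0) for a in(-148,-152)])
shot('wrist','w20')
E
```

```text
t 18.7 jig [  19.6 -131.1] z over bed 10.4 phi 0.6 F [15.7 -7.8 -9.3]
[ 0.29 -0.48  0.13] [0.6 0.5 0.1] (np.float64(14.787642056193762), np.float64(-128.2299562891724), 9, 0)
[ 0.23 -0.29  0.  ] [0. 0. 0.] (np.float64(11.882813961917222), np.float64(-125.95824623347629), 9, 0)
```

View pics/w20.png

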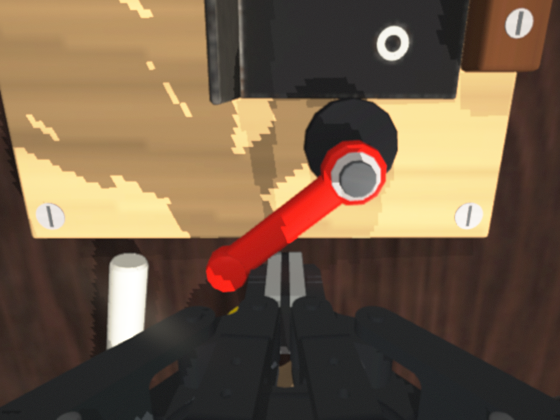

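```bash
python3 - <<'E'
from lev import *
for f,t,b in(('w16',None,(182,246)),('w18',(217,287),(311,163)),('w19',(222,271),(351,177)),('w20',(228,270),(358,179))):
    c=ld(f); B=inj(ray(c,b,.047)); print(f,'bolt',B)
    if t: q=inj(ray(c,t,.041)); d=q-B; print(q,np.degrees(np.arctan2(d[1],d[0])),np.hypot(*d))
# bracket right edge & fence gap
E
```

```text
w16 bolt [ 45.07831531 -83.41856284]
w18 bolt [ 44.82707649 -84.94692104]
[   9.69111694 -135.12387934] -125.00128346053485 61.2557164509642
w19 bolt [ 44.40948181 -85.55582488]
[  -2.25620943 -124.16490582] -140.3971837209247 60.56688756956917
w20 bolt [ 44.34873844 -85.56961931]
[  -2.7738739  -123.28110295] -141.33026305650213 60.354756166296276
```

Call:
carry_out(
  series="1 -0.4 0.6 0 0 0 0; 1 -0.2 0.6 0 0 0 0; 1 0 0 -5 0 0 0; 1 0 0 -6 0 0 0; 1 2 -1 -6 0 0 0",
)

```text
t: 19.38
tcp_pos: [0.4551, -0.2757, 0.1966]
tcp_rot: [[0.031, 1.0, -0.0], [1.0, -0.031, 0.0], [0.0, -0.0, -1.0]]
force: [-0.4, -0.7, -0.4]
width: 0.0001
```

Call:
carry_out(
  series="1 5 -2 -2 0 0 0; 1 5 -2 0 0 0 0; 1 4 -2 0 0 0 0; 1 0 0 0 0 0 0",
)

```text
t: 19.88
tcp_pos: [0.3981, -0.1312, 0.2145]
tcp_rot: [[0.027, 1.0, -0.001], [1.0, -0.027, 0.001], [0.001, -0.001, -1.0]]
force: [0.1, -1.3, 0.3]
width: 0.0001
```

```bash
python3 - <<'E'
from lev import *
jrows([])
shot('wrist','w21'); shot('scene','s21');crop('s21',255,205,395,305,5.6);shot('top','t21');crop('t21',280,160,420,260,5.6);crop('w21',180,60,460,300,2.8)
E
```

```text
t 19.88 jig [-44.8  28.6] z over bed 196.5 phi -0.1 F [ 0.1 -1.3  0.3]
```

View pics/w21.png

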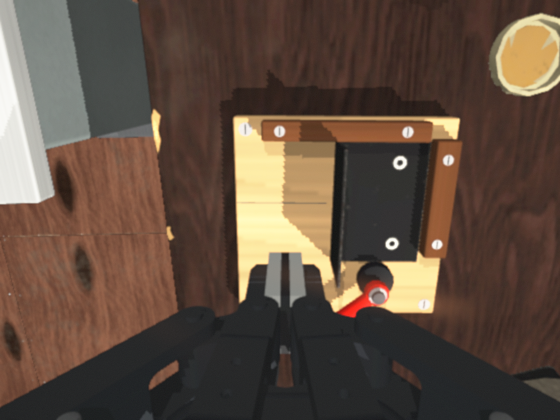

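View pics/s21_c255_205.png

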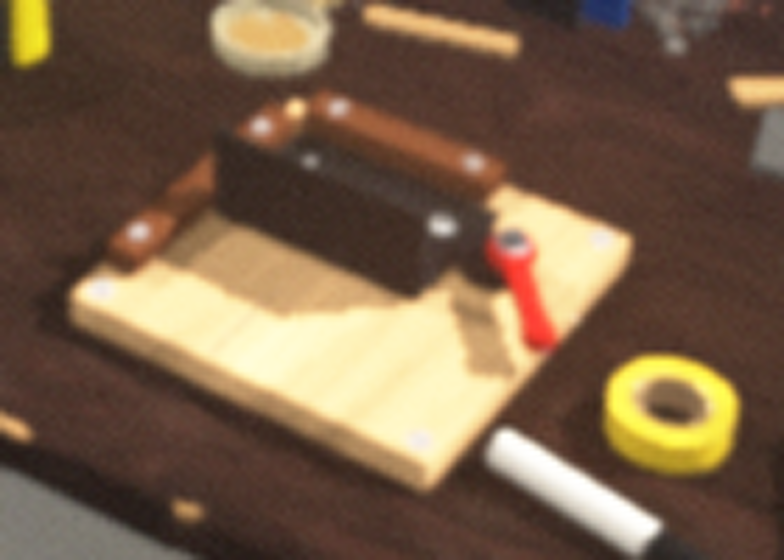

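View pics/t21_c280_160.png

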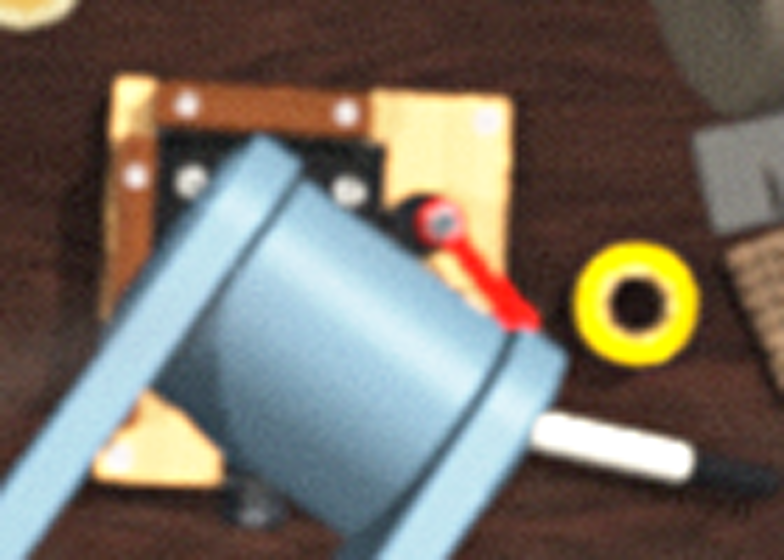

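View pics/w21_c180_60.png

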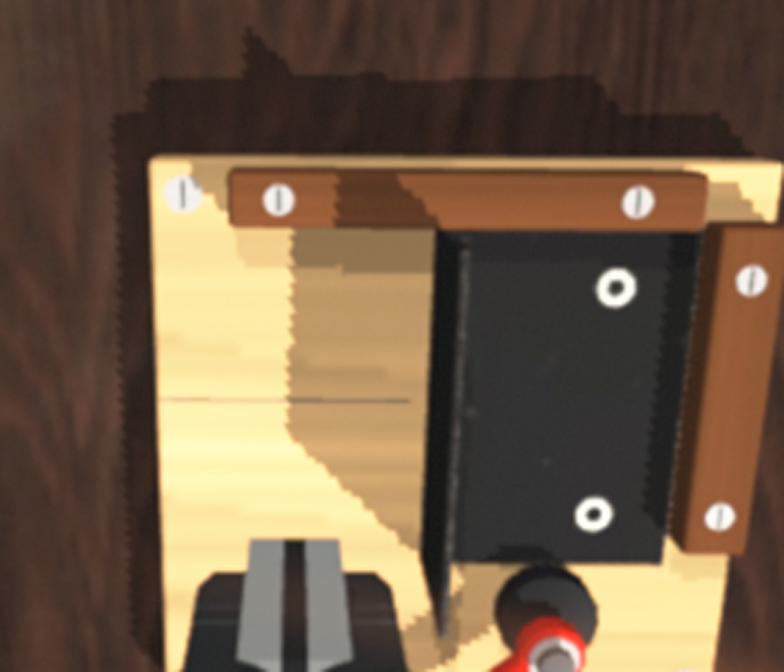

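```bash
python3 - <<'E'
from lev import *
jrows([(80,-60,150,0),(80,-60,70,0)])
E
```

```text
t 20.02 jig [-42.8  25.5] z over bed 197.2 phi 0.0 F [0.  0.  0.7]
[-8.57 12.26  4.74] [0.  0.  0.1] (80, -60, 150, 0)
[0. 0. 8.] [0. 0. 0.] (80, -60, 70, 0)
```

Call:
carry_out(
  series="1 -3 4 0 0 0 0; 1 -3 4 1 0 0 0; 1 -2.5 4.2 3.7 0 0 0; 1 0 0 3.5 0 0 0; 1 0 0 4 0 0 0",
)

```text
t: 20.65
tcp_pos: [0.5198, -0.2244, 0.0912]
tcp_rot: [[0.031, 1.0, 0.0], [1.0, -0.031, -0.0], [-0.0, 0.0, -1.0]]
force: [1.2, 0.4, -0.4]
width: 0.0001
```

Call:
carry_out(
  series="1 0 0 0 0 0 0",
)

```text
t: 20.78
tcp_pos: [0.5169, -0.222, 0.0892]
tcp_rot: [[0.031, 0.999, -0.006], [1.0, -0.031, 0.004], [0.004, -0.006, -1.0]]
force: [-1.1, 0.2, 0.3]
width: -0.0
```

```bash
python3 - <<'E'
from lev import *
jrows([])
shot('wrist','w22');crop('w22',180,0,360,200,4)
E
```

```text
t 20.77 jig [ 76.8 -58.4] z over bed 71.2 phi -0.4 F [-1.1  0.2  0.3]
```

View pics/w22.png

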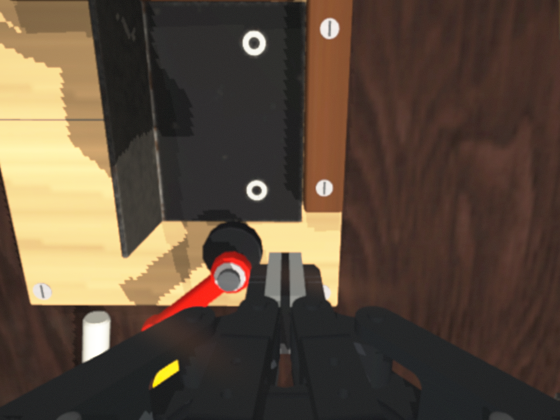

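View pics/w22_c180_0.png

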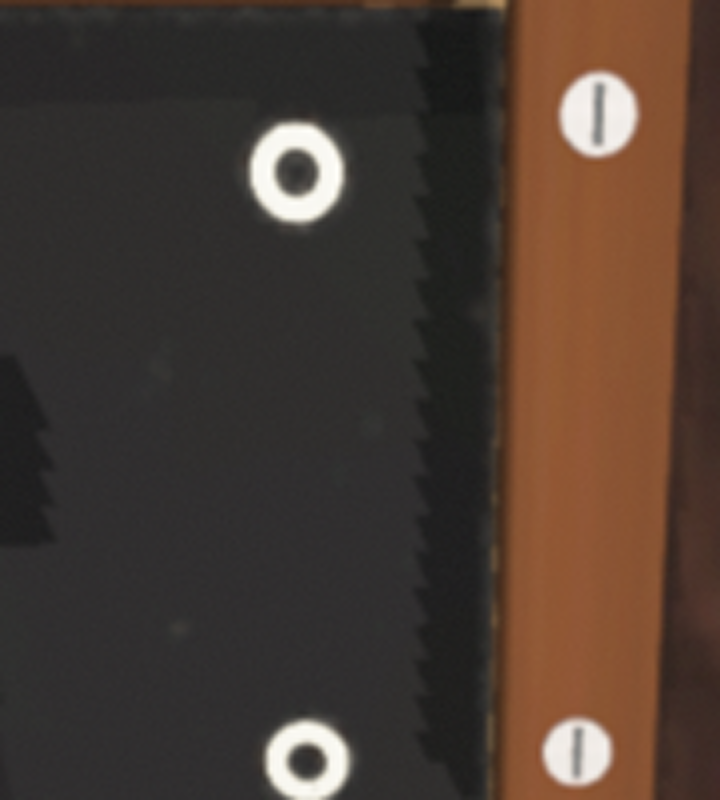

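```bash
python3 - <<'E'
from lev import *
jrows([(77,-58,130,0),(-40,-25,130,0),(-40,-25,130,30),(-25,-25,8,30)])
E
```

```text
t 20.82 jig [ 78.4 -59.2] z over bed 73.9 phi -0.1 F [ 1.2 -0.6  0.6]
[ 0.13 -0.15 -5.61] [-0.1 -0.1  0. ] (77, -58, 130, 0)
[  3.3 -11.7   0. ] [0. 0. 0.] (-40, -25, 130, 0)
[0. 0. 0.] [-30.   0.   0.] (-40, -25, 130, 30)
[-0.   -4.8  11.32] [0. 0. 0.] (-25, -25, 8, 30)
```

Call:
carry_out(
  series="1 0 0 -5.6 0 0 0; 1 1.1 -4 0 0 0 0; 1 1.1 -4 0 0 0 0; 1 1.1 -4 0 0 0 0; 1 0 0 0 -10 0 0",
)

```text
t: 21.45
tcp_pos: [0.4015, -0.1868, 0.1519]
tcp_rot: [[0.028, 0.983, 0.181], [1.0, -0.027, -0.009], [-0.004, 0.181, -0.983]]
force: [-0.5, 0.1, 0.4]
width: -0.0001
```

Call:
carry_out(
  series="1 0 0 0 -10 0 0; 1 0 0 0 -10 0 0; 1 0 -1.6 3.5 0 0 0; 1 0 0 0 0 0 0",
)

```text
t: 21.95
tcp_pos: [0.4035, -0.1862, 0.1111]
tcp_rot: [[0.031, 0.866, 0.499], [1.0, -0.027, -0.015], [0.001, 0.5, -0.866]]
force: [-0.4, 0.3, 0.4]
width: 0.0001
```

```bash
python3 - <<'E'
from lev import *
jrows([(-28,-28,8,30)])
E
```

```text
t 21.95 jig [-37.7 -26.2] z over bed 93.1 phi 30.0 F [-0.4  0.3  0.4]
[-0.18 -3.41  7.85] [-0.  -0.1  0. ] (-28, -28, 8, 30)
```

Call:
carry_out(
  series="1 -0.1 -1.7 3.8 0 0 0; 1 0 -1.7 3.8 0 0 0; 1 0 0 0 0 0 0; 1 0 0.87 0.5 0 0 0; 1 0 0 0 0 0 0",
)

```text
t: 22.58
tcp_pos: [0.425, -0.1896, 0.0312]
tcp_rot: [[0.028, 0.864, 0.503], [1.0, -0.022, -0.019], [-0.005, 0.504, -0.864]]
force: [-0.0, -0.5, 0.8]
width: -0.0001
```

```bash
python3 - <<'E'
from lev import *
jrows([(-6,-28,8,30)])
E
```

```text
t 22.57 jig [-16.1 -28.9] z over bed 13.2 phi 30.2 F [-0.  -0.5  0.8]
[0.09 0.61 0.96] [0.2 0.2 0.3] (-6, -28, 8, 30)
```

Call:
carry_out(
  series="1 0 0.2 0.5 0 0 0; 1 0 0.3 0.35 0 0 0; 1 0 0.13 0.08 0 0 0; 1 0 0.13 0.08 0 0 0; 1 0 0 0 0 0 0",
)

```text
t: 23.2
tcp_pos: [0.4342, -0.1879, 0.0231]
tcp_rot: [[0.03, 0.866, 0.5], [1.0, -0.026, -0.015], [-0.0, 0.5, -0.866]]
force: [-0.3, -0.6, 0.3]
width: 0.0001
```

Call:
carry_out(
  series="1 0 0.15 0 0 0 0; 1 0 0.1 0.03 0 0 0; 1 0 0 0 0 0 0",
)

```text
t: 23.58
tcp_pos: [0.435, -0.1879, 0.0231]
tcp_rot: [[0.03, 0.867, 0.497], [1.0, -0.026, -0.016], [-0.001, 0.498, -0.867]]
force: [-14.3, -1.6, 2.6]
width: -0.0001
```

Call:
carry_out(
  series="1 0 0.12 0.04 0 0 0; 1 0 0 0 0 0 0",
)

```text
t: 23.82
tcp_pos: [0.4353, -0.1879, 0.023]
tcp_rot: [[0.03, 0.868, 0.496], [1.0, -0.025, -0.016], [-0.001, 0.497, -0.868]]
force: [-26.8, -2.6, 12.0]
width: -0.0002
```

Call:
carry_out(
  series="1 0 -0.4 -0.2 0 0 0; 1 0 -2 -1.2 0 0 0; 1 0 0 -5 0 0 0; 1 0 0 -5 10 0 0; 1 0 2 -2 10 0 0",
)

```text
t: 24.45
tcp_pos: [0.3782, -0.1837, 0.1198]
tcp_rot: [[0.017, 0.965, 0.263], [1.0, -0.02, 0.009], [0.014, 0.263, -0.965]]
force: [0.4, -0.2, 0.2]
width: 0.0001
```

Call:
carry_out(
  series="1 0 2 0 10 0 0; 1 0 0 0 0 0 0",
)

```text
t: 24.7
tcp_pos: [0.4023, -0.1825, 0.124]
tcp_rot: [[0.007, 0.995, 0.095], [1.0, -0.008, 0.015], [0.016, 0.095, -0.995]]
force: [-0.3, 0.1, -0.4]
width: 0.0
```

```bash
python3 - <<'E'
from lev import *
jrows([(80,-60,130,0),(80,-60,72,0)])
E
```

```text
t 24.7 jig [-39.  -22.6] z over bed 106.0 phi 5.5 F [-0.3  0.1 -0.4]
[-4.   11.98 -1.33] [ 5.4 -1.   1.4] (80, -60, 130, 0)
[0.  0.  5.8] [0. 0. 0.] (80, -60, 72, 0)
```

Call:
carry_out(
  series="1 0 0 -2 5.4 -1 1.4; 1 -1.4 4.2 0 0 0 0; 1 -1.4 4.2 0 0 0 0; 1 -1.4 4 2 0 0 0; 1 0 0 4 0 0 0",
)

```text
t: 25.32
tcp_pos: [0.5217, -0.2315, 0.0837]
tcp_rot: [[0.037, 0.999, 0.006], [0.999, -0.037, -0.001], [-0.0, 0.006, -1.0]]
force: [-0.2, 0.5, -0.6]
width: -0.0001
```

Call:
carry_out(
  series="1 0 0 0 0 0 0; 1 0 0 0 0 0 0",
)

```text
t: 25.58
tcp_pos: [0.5186, -0.2295, 0.0837]
tcp_rot: [[0.038, 0.999, 0.0], [0.999, -0.038, 0.002], [0.002, 0.0, -1.0]]
force: [0.7, -0.8, 1.0]
width: -0.0004
```

```bash
python3 - <<'E'
from lev import *
jrows([])
shot('wrist','w23');crop('w23',180,0,360,240,3.3)
E
```

```text
t 25.57 jig [ 78.7 -65.8] z over bed 65.7 phi 0.0 F [ 0.7 -0.8  1. ]
```

View pics/w23.png

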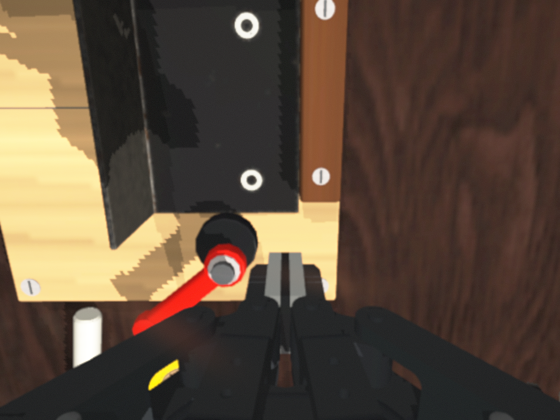

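```bash
python3 - <<'E'
from lev import *
crop('w23',270,0,350,120,5);crop('w23',270,100,350,220,5)
a=cv2.imread('pics/w23_c270_0.png');b=cv2.imread('pics/w23_c270_100.png');cv2.imwrite('pics/cmp.png',np.hstack([a,b]))
E
```

```text
(no output)
```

View pics/cmp.png

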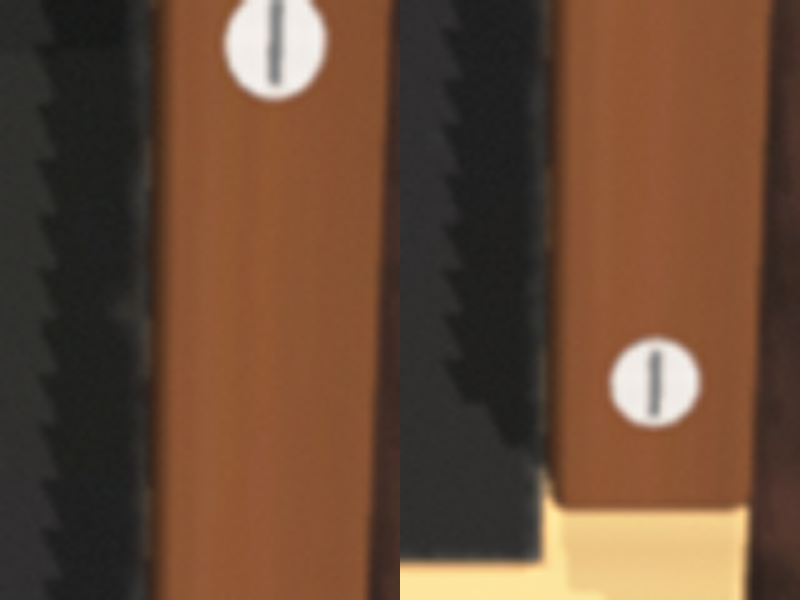

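Call:
carry_out(
  series="1 0 0 -6 0 0 0; 1 4 -3 -4 0 0 0; 1 4 -3 0 0 0 0; 1 0 0 0 0 0 0; 1 0 0 0 0 0 0",
)

```text
t: 26.25
tcp_pos: [0.4637, -0.1489, 0.1837]
tcp_rot: [[0.037, 0.999, 0.003], [0.999, -0.037, -0.001], [-0.001, 0.003, -1.0]]
force: [-0.0, -0.4, -0.3]
width: 0.0002
```

```bash
python3 - <<'E'
from lev import *
c=ld('w23');B=inj(ray(c,(223,270),.047));q=inj(ray(c,(141,326),.041));d=q-B;print(np.degrees(np.arctan2(d[1],d[0])),np.hypot(*d))
shot('wrist','w24');crop('w24',180,60,460,300,2.8);shot('scene','s24');shot('top','t24')
E
```

```text
-142.62391858813544 63.88115776739526
```

View pics/w24.png

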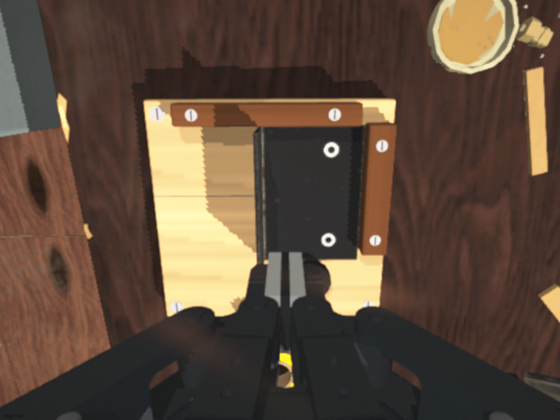

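View pics/s24.png

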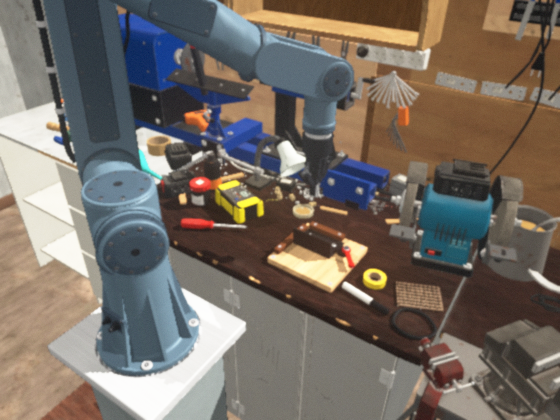

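```bash
python3 - <<'E'
from lev import *
crop('w24',245,90,400,190,5)
E
```

```text
(no output)
```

View pics/w24_c245_90.png

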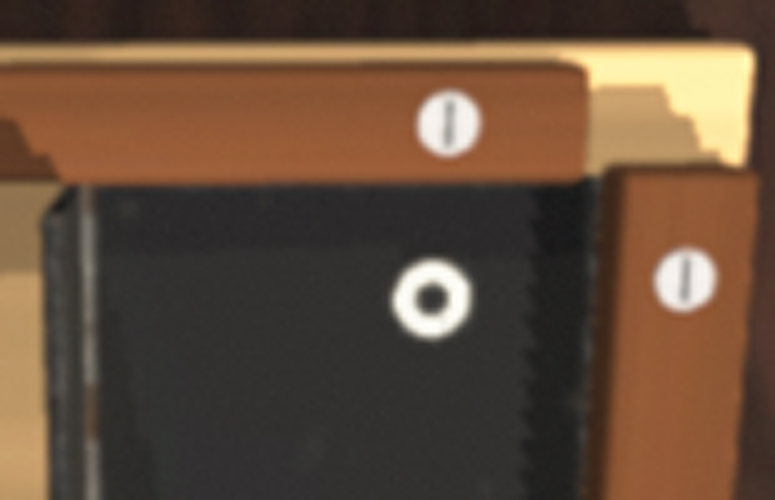

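The bracket's side edge is flush with the fence and its top edge is against the stop. I'm handing in.

```bash
python3 -c "
from workcell import finish_job
print(finish_job())"
```

```text
the job is handed in; nothing more can be done
None
```

The jig is loaded and the job is handed in, at about 26 s of the 61 s allowed. No verdict was reported.

- **Tipping:** I tipped the bracket over with the half-open fingers set inside the L, the front finger pushing the upright and the rear finger holding the foot back. I measured it in steps to about 60° of tilt. In the next step (half a second, about 60° to flat) it landed while its heel slid back about 13 mm. I did not see that last part frame by frame, so I can't say for certain how soft the landing was.
- **Pushing to the stop:** I pushed low on the foot until the bracket met the stop, with about 31 N along the bed (36 N in all at the wrist).
- **Cam:** I swung the lever round to about -141° by camera, against the -140° given for locked. It met its end stop there at about 16 N along the bed (20 N in all).
- **Order:** Once the cam was locked, a gap of about 0.3 mm showed at the stop on the cam side. I gave the foot one more push, about 27 N along the bed (29 N in all), which came after the cam step.

**Last checks:**
- The top edge looks flush with the stop, and the side edge looks flush with the fence.
- After that extra push the lever measured -143° in a rough reading. That is past its limit, so I put the difference from -141° down to measuring error.
- The screwdriver, tub, tape and pen were still in place, and the arm was clear of everything. I did not check the spray can separately in the last pictures, but the arm never worked near it.

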